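# Pack two L-shaped inlaid plaques into their display tray

### The arm

A 6-joint arm with a two-finger parallel gripper is mounted at the origin on the work surface; the furniture and walls round the work are solid. World frame = base frame: x ahead of the robot, y to its left, z up, the work surface at z = 0. Lengths are in mm, angles in rad, forces in N, time in s.
With the tool pointing down it reaches from about 275 to 850 mm from the base axis. Payload 19 kg.
Tool frame: the origin (TCP) lies midway between the tips of the shut fingers; the grasp point (between the pads) lies r.hold_point_z behind it (r.hold_point_z is the distance from the TCP to the grasp point, in mm); z points along the fingers, y is the line along which they close (so a half turn about z gives the same grasp; the last joint's range is limited). The gripper opens to 85 mm and grips with 20 to 120 N. Pads are 22 mm wide; open, the fingers measure 114 mm over their backs; the gripper's body (76 mm by 85 mm) begins 54 mm behind the grasp point. The pads swing forward as they close: fully open they stand 13 mm farther back than shut.
Start: joints at [-1.476, 0.15, 1.437, -0, 1.554, -0.134], TCP at [130.391, -559.987, 207.867] pointing down, gripper open.
Joint ranges: [-2.8, 2.8], [-0.68, 2.1], [0.12, 2.68], [-1.39, 4.53], [0.16, 2.79], [-2.81, 2.81]. Speed limits (rad/s): [1.89, 1.89, 2.22, 3.01, 3.01, 3.01].

### API

Orientations are given as a unit quaternion [w, x, y, z].
In Python, from rig import r gives the robot as it stands.
- The arm moves only by the tool send_rows, never from a script. Its argument "moves" is a list of rows, each an object with "gripper": the opening in per cent of the stroke, from 0 (shut) to 100 (fully open); "dp": the shift along the tool's x, y, z in mm, a list of three; "yaw": the turn about the tool's z in rad. A call has 1 to 10 rows; each row is the pose to reach, as a shift and turn from the pose commanded when the call began, along the tool's axes at that moment; what a row does not reach only later rows make up. A row lasts 1/8 s, in which the tool goes at most 62.5 mm and 10.7 degrees, less where a joint would pass 70% of its speed; a pose out of reach is approached as far as the arm can. A call with a gripper value outside its range is refused whole. The fingers move at their own pace and stop on an object; the grip force is fixed at half the most. Time passes only in rows, so rows that repeat a pose let the fingers close. It gives the time, the measured TCP pose, the force, the opening and the grip force at its end, in the units of the state.
- r.get_state(): the state, without advancing time (a new reading comes with each control period).
- r.capture(name): name is "scene" or "side" or "wrist"; returns the picture (480x640x3 uint8, red, green, blue); there is no depth.
- r.camera_params(name): a dict with "fx", "fy", "cx", "cy" (pixels), "R" (3x3) and "t" (3): a world point X has camera coordinates R X + t. Camera axes: x right, y down, z forward; pixel columns grow to the right and rows downward; lengths in mm; the calibration is good to about 2 mm. A picture is of the moment at which its call begins: read the wrist's pose just before it. camera_params takes no time and is no camera call; for the wrist camera it gives the pose at the moment of the call.
- r.hand_in(): hands the job in; it is judged then, once.
The state is a dict: "clock": time; "joints": joint angles; "joint_velocities": joint speeds; "joint_efforts": joint torques, N m; "tool_pos": TCP position; "tcp_rot": TCP orientation; "ft_force": force on the tool from outside, world axes, zero at the start; "torque": the same for the moment, N m; "gripper_width": opening from 0.0 (shut) to 1.0 (fully open); "grasp_force": force on a finger pad.
Only numpy, scipy, OpenCV 4.12 (cv2) and the standard library are available. Lean on these libraries where they do the work, as an engineer would, in place of code of your own. Each camera call takes 0.05 s, during which the arm holds its last target. There are 200 camera calls.

### The job

Get the stall's display tray packed: first take the black carved figure out of the tray and stand it upright on the table, clear of the tray and its front board, then slide the dark L plaque fully home under the clear cover, its long arm flat along the back wall and its foot along the left wall, and then slide the light L plaque in to interlock with it and fill the rest of the tray. Both plaques must end inlaid side up, flat on the tray floor, pushed snugly home with no gaps; press them gently, never forcing them against the tray, and do not tip the figure over or disturb the little stool or the thread spool.

Things in the scene. Friction and masses are not known exactly. Their poses are not given: they have to be found in the camera images.
- tray: Fixed wooden display tray, 4 mm green floor. Origin on the table under the centre of the packing space; axes as point tray_in. A clear 3 mm cover lies on the walls over the rear (x +16 mm to the back), underside 19 mm over the floor: plaques slide under it, they cannot be set down from above there. In front the floor runs on level as a wall-less apron, 202 mm wide, to x = -161.
- tray_in (a point): Centre of the tray's packing space, on its floor (4 mm over the table); +x to the back wall, +y to the left wall, z up. The space is 182.5 mm wide (y -91.25 to +91.25) and 92 mm deep (x -46 to +46). Walls at back, left and right: 10 mm thick, 19 mm high over the floor; the side to the robot (x = -46) is open, with rounded wall ends.
- dark_plaque: Dark wooden L plaque, brass ring inlays on its upper face, 15 mm thick, about 150 g. Origin: centre of its 135 x 90 mm outline, underside. Long arm: x 0 to +45, y -67.5 to +67.5; foot: x -45 to 0, y +22.5 to +67.5; corners rounded 6 mm. Packed, its axes are parallel to the tray's and its origin lies x +1, y +23.75 mm from tray_in.
- light_plaque: Light wooden L plaque, blue ring inlays on its upper face, 15 mm thick, about 150 g. Origin: centre of its 135 x 90 mm outline, underside. Long arm: x -45 to 0, y -67.5 to +67.5; foot: x 0 to +45, y -67.5 to -22.5. Packed, its axes are parallel to the tray's, its origin x +1, y -23.75 to -21.25 mm from tray_in: the two have 2.5 mm play across the tray.
- figure: Black carved figure (two standing people), 164 mm tall, 84 g, on an oval foot 45 (x) by 65 (y) by 6 mm; it stands in the mouth of the tray. Origin: centre of its underside, z up. 90 to 130 mm up, the bodies lie between x -19 and +9, y -26 and +28 mm: grasp across x. The table about x 0.62, y -0.11 is free.
- stool: Miniature stool with black seat, 68 mm across, 58 mm high, at the back right edge; leave alone. Origin under its centre.
- spool: Spool of red thread, 24 mm across, 36 mm high, in front of the robot beside a fixed wooden goblet; leave alone. Origin under its centre.
Not all that is in view belongs to the job. There is more than one size of the figure; the one meant has the size given above.

How it is judged (in metres and radians):
On the way, in this order (a step that is already met when the one before it is completed fails the run):
1. the figure stands upright on the table, clear of the tray and its apron (height (world z) of figure below 0.003 m and angle between figure's own z axis and vertical below 0.1 rad and (y of figure in the frame of tray_in above 0.125 m or y of figure in the frame of tray_in below -0.125 m or x of figure in the frame of tray_in above 0.08 m or x of figure in the frame of tray_in below -0.185 m) and contact force between figure and the fingers below 0.05 N), for 0.2 s.
2. the dark plaque is home in the back left corner (x of dark_plaque in the frame of tray_in above -0.002 m and y of dark_plaque in the frame of tray_in between 0.0215 and 0.028 m and z of dark_plaque in the frame of tray_in below 0.002 m and angle between dark_plaque's own z axis and vertical below 0.05 rad and angle between the x axis of dark_plaque and the x axis of tray_in, either way round below 0.04 rad), for 0.2 s.
At the end, for the whole second after the job is handed in: Both plaques rest flat (2 mm), face up and square (0.04 rad) in the tray, each within 3 mm of fully home at the back, and 3.3 mm of its side wall (dark left, light right). The figure stands upright at rest on the table, its foot off the tray and apron (x of each of dark_plaque, light_plaque in the frame of tray_in above -0.002 m and y of dark_plaque in the frame of tray_in between 0.0205 and 0.028 m and z of each of dark_plaque, light_plaque in the frame of tray_in below 0.002 m and angle between each of dark_plaque, light_plaque's own z axis and vertical below 0.05 rad and angle between the x axis of each of dark_plaque, light_plaque and the x axis of tray_in, either way round below 0.04 rad and y of light_plaque in the frame of tray_in between -0.028 and -0.0205 m and height (world z) of figure below 0.003 m and angle between figure's own z axis and vertical below 0.1 rad and (y of figure in the frame of tray_in above 0.125 m or y of figure in the frame of tray_in below -0.125 m or x of figure in the frame of tray_in above 0.08 m or x of figure in the frame of tray_in below -0.185 m) and linear speed of each of dark_plaque, light_plaque, figure below 0.01 m/s); the robot touches nothing.
It fails at once if the figure is tipped over (angle between figure's own z axis and vertical above 0.6 rad).
It fails at once if the stool or the spool is disturbed (moved over 25 mm) (distance of any of stool, spool from where it was at the start of the episode above 0.025 m).
It fails at once if a plaque is forced against the tray (over 60 N) (contact force between any of dark_plaque, light_plaque and tray above 60 N).
It also fails if it takes over 72 s, if anything falls off the work surface, if the arm or the gripper's body presses on something with over 40 N, if the wrist force passes 120 N, or if a joint passes its speed limit or range.

## Working session

There is one attempt and no reset: what is moved stays moved. The work goes in short steps, Python scripts to look and compute and a tool call to move; the robot and the scene stay as the last step left them, time stands still between calls to the robot, and variables do not carry over. Pictures are saved under pics/ and viewed, at most 10 in all, crops included, and the job is handed in when it is done.

Besides the shell and the picture viewer there is one more tool, called after "Call:" as a command line: name --argument value ..., lists and objects as JSON in quotes. send_rows: Moves the arm, as the interface text tells. Its arguments: {"type":"object","properties":{"moves":{"type":"array","items":{"type":"object","properties":{"gripper":{"type":"number"},"dp":{"type":"array","items":{"type":"number"}},"yaw":{"type":"number"}}}}},"required":["moves"]}

```bash
mkdir -p pics; ls
python3 - <<'E'
from rig import r
import cv2,json
s=r.get_state();print({k:s[k] for k in('clock','tool_pos','tcp_rot','gripper_width')},r.hold_point_z)
for n in('scene','side'):
    cv2.imwrite(f'pics/{n}0.png',cv2.cvtColor(r.capture(n),cv2.COLOR_RGB2BGR))
    p=r.camera_params(n);print(n,{k:(v.tolist() if hasattr(v,'tolist') else v) for k,v in p.items()})
E
```

```text
pics
{'clock': 0.0, 'tool_pos': array([ 130.36359037, -559.74196261,  207.26923812]), 'tcp_rot': array([-6.20978287e-04,  9.93463276e-01,  1.14150482e-01,  1.01983340e-05]), 'gripper_width': 1.0012779086666217} 18.700000000000003
scene {'fx': 521.1795444594858, 'fy': 521.1795444594858, 'cx': 319.710031203651, 'cy': 237.7259270587401, 'R': [[-0.7165287853056681, -0.6971466100878041, -0.02393958795524821], [-0.33350531455315663, 0.37251637609073823, -0.8660287262608694], [0.6126668793016183, -0.6125505314562276, -0.4994208059537661]], 't': [394.11494899476673, 135.75322677580874, 1191.959768498572]}
side {'fx': 467.3194478858105, 'fy': 467.3194478858105, 'cx': 316.5592435151694, 'cy': 236.58456574922351, 'R': [[-0.9975606542034453, 0.06681857962847085, -0.020199470330368962], [0.060740259404052276, 0.6882810043519741, -0.7228968667353357], [-0.034400030126762834, -0.7223603923698138, -0.6906606268368035]], 't': [464.0017785446914, -72.87144176444544, 1268.8739085329416]}
```

View pics/scene0.png

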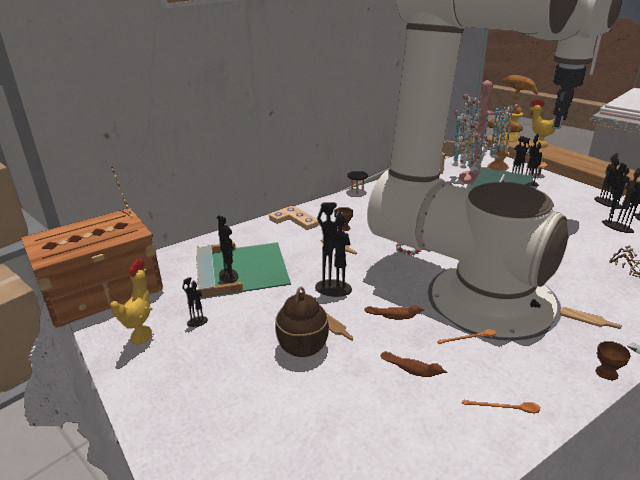

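View pics/side0.png

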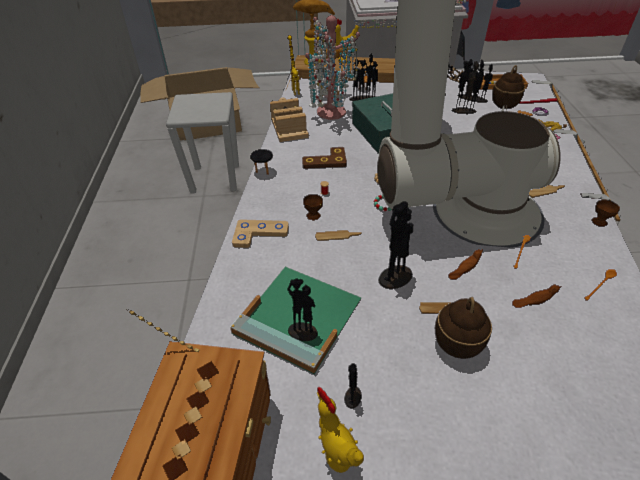

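The scene view shows three black figures in the candidate area: (226,250) in the tray mouth, a larger one at (333,250), and a small one at (195,300). In the side view they are at (303,310), (397,245) and (352,385). The one in the tray mouth fits the description. In the side view the dark L is at (325,158), the light L at (260,232), the spool at (325,188), the stool at (262,160) and the tray around (297,315). I'll confirm these in one enlarged crop.

Run:
```python
import cv2,numpy as np
a=cv2.imread('pics/side0.png');b=cv2.imread('pics/scene0.png')
c=np.zeros((600,800,3),np.uint8)
def put(im,x,y,w,h,s,X,Y):
    c[Y:Y+h*s,X:X+w*s]=cv2.resize(im[y:y+h,x:x+w],None,fx=s,fy=s,interpolation=cv2.INTER_CUBIC)
put(a,225,260,140,110,3,0,0)      # tray side x3
put(a,225,213,76,40,5,420,0)        # light x5
put(a,290,140,76,50,5,420,200)       # dark x5
put(b,190,205,110,90,3,0,330)     #tray scene
put(b,265,195,60,40,6,340,450-90+0)if 0 else put(b,265,200,60,35,4,340,455)
cv2.imwrite('pics/crop1.png',c)
```

```text
(no output)
```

View pics/crop1.png

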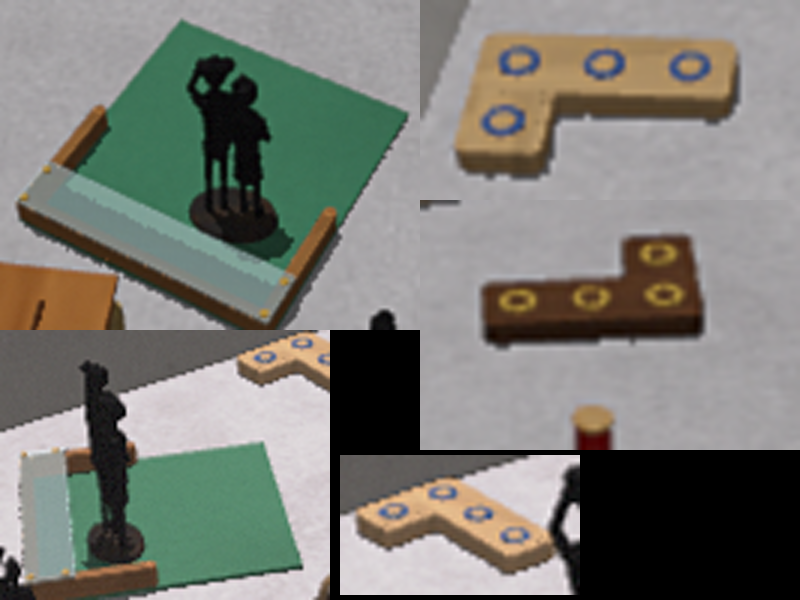

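The crop shows the ringed faces of both plaques up, with four rings each on 45 mm cells. The figure stands between the tray's two wall ends.

```bash
cat > u.py <<'E'
import numpy as np
from scipy.optimize import least_squares
P={'scene':dict(f=521.1795,c=(319.71,237.726),R=np.array([[-0.7165287853056681,-0.6971466100878041,-0.02393958795524821],[-0.33350531455315663,0.37251637609073823,-0.8660287262608694],[0.6126668793016183,-0.6125505314562276,-0.4994208059537661]]),t=np.array([394.11494899476673,135.75322677580874,1191.959768498572])),
'side':dict(f=467.31945,c=(316.55924,236.58457),R=np.array([[-0.9975606542034453,0.06681857962847085,-0.020199470330368962],[0.060740259404052276,0.6882810043519741,-0.7228968667353357],[-0.034400030126762834,-0.7223603923698138,-0.6906606268368035]]),t=np.array([464.0017785446914,-72.87144176444544,1268.8739085329416]))}
def proj(n,X):
    p=P[n];q=np.atleast_2d(X)@p['R'].T+p['t'];return p['f']*q[:,:2]/q[:,2:]+p['c']
def ray(n,uv,z):
    p=P[n];d=p['R'].T@np.array([(uv[0]-p['c'][0])/p['f'],(uv[1]-p['c'][1])/p['f'],1]);C=-p['R'].T@p['t'];return C+d*(z-C[2])/d[2]
def w(pose,L):
    x,y,a=pose;L=np.atleast_2d(np.array(L,float));c,s=np.cos(a),np.sin(a)
    return np.c_[x+c*L[:,0]-s*L[:,1],y+s*L[:,0]+c*L[:,1],L[:,2]]
def fit(obs,p0):  # obs: (cam,(u,v),(x,y,z))
    f=lambda p:np.concatenate([proj(n,w(p,l))[0]-uv for n,uv,l in obs])
    s=least_squares(f,p0,x_scale=(100,100,1));return s.x,s.fun.round(1)
def tri(o):
    f=lambda X:np.concatenate([proj(n,X)[0]-uv for n,uv in o])
    s=least_squares(f,(600,0,50));return s.x,s.fun.round(1)
E
python3 - <<'E'
from u import *
np.set_printoptions(suppress=True,precision=3)
T=[('side',(286,266.7),(-161,-101,4)),('side',(361,298),(-161,101,4)),('side',(231.7,327.7),(56,-101.25,23)),('side',(314.3,366),(56,101.25,23)),
('scene',(278,242.7),(-161,-101,4)),('scene',(290.7,285),(-161,101,4))]
print('tray',*fit(T,(650,0,1.)))
L=[(-22.5,-45,15),(-22.5,0,15),(-22.5,45,15),(22.5,-45,15)]
o=list(zip(['side']*4,[(245,225.2),(261.8,226),(279,226.4),(241.4,237.2)],L))+list(zip(['scene']*4,[(290.5,209.25),(300,214.75),(309,220),(278.5,214)],L))
print('light',*fit(o,(550,-100,1.5)))
D=[(22.5,-45,15),(22.5,0,15),(22.5,45,15),(-22.5,45,15)]
print('dark',*fit(list(zip(['side']*4,[(309.4,160),(324.4,159.2),(338.8,159),(337.4,150.8)],D)),(450,-400,1.5)))
print('figfoot',tri([('side',(303,332.7)),('scene',(228.7,276.7))]),'top',tri([('side',(296.7,280)),('scene',(220.7,216))]))
for n,uv in dict(stool=(262,170),spool=(325,193),goblet=(313,217),bigfig=(397,278),stick=(340,236),box=(380,115),smallfig=(353,400)).items(): print(n,ray('side',uv,0))
E
```

```text
tray [552.692 354.87    0.991] [ 0.4 -0.7  1.3 -0.7 -0.9 -0.8  0.5  2.4 -0.1 -1.1 -0.2 -2.3]
light [611.391  48.884   1.438] [ 0.2 -0.   0.5 -0.3  0.4 -0.2  0.7 -0.1 -0.1 -0.5 -0.8 -0.8 -0.7 -0.6
 -0.5 -0.8]
dark [ 423.788 -281.48     1.551] [ 0.   0.1 -0.3  0.2 -0.  -0.2  0.2 -0.2]
figfoot (array([517.945, 356.424,  -0.846]), array([-0.,  0.,  0., -0.])) top (array([522.973, 352.75 , 165.598]), array([-0.,  0.,  0., -0.]))
stool [ 615.429 -243.074    0.   ]
spool [ 433.354 -113.385    0.   ]
goblet [473.914 -12.777   0.   ]
bigfig [290.399 221.719   0.   ]
stick [409.024  67.587   0.   ]
box [ 204.929 -535.375    0.   ]
smallfig [430.773 515.722   0.   ]
```

Call:
send_rows --moves '[{"gripper": 100,"dp": [0,0,-60],"yaw": 0},{"gripper": 100,"dp": [30,-40,-110],"yaw": -0.18},{"gripper": 100,"dp": [290,-400,-125],"yaw": -1.2},{"gripper": 100,"dp": [290,-400,-125],"yaw": -1.2},{"gripper": 100,"dp": [290,-400,-125],"yaw": -1.2},{"gripper": 100,"dp": [290,-400,-125],"yaw": -1.2},{"gripper": 100,"dp": [290,-400,-125],"yaw": -1.2},{"gripper": 100,"dp": [290,-400,-125],"yaw": -1.2},{"gripper": 100,"dp": [290,-400,-125],"yaw": -1.2},{"gripper": 100,"dp": [290,-400,-125],"yaw": -1.2}]'

```text
clock: 1.35
tool_pos: [322.6, -102.0, 333.2]
tcp_rot: [0.0, 0.754, 0.657, 0.0]
ft_force: [0.9, -0.6, -0.1]
gripper_width: 0.997
grasp_force: 0.0
```

```bash
cat > g.py <<'E'
import sys,numpy as np
from rig import r
from scipy.spatial.transform import Rotation as Ro
def st():
    s=r.get_state();q=s['tcp_rot'];M=Ro.from_quat([q[1],q[2],q[3],q[0]]).as_matrix();return s,M,np.arctan2(M[1,0],M[0,0])
def go(x,y,z,phi=None):
    s,M,p=st();d=M.T@(np.array([x,y,z])-s['tool_pos'])
    yaw=0 if phi is None else (p-phi+np.pi)%(2*np.pi)-np.pi
    print('clock',round(s['clock'],2),'pos',s['tool_pos'].round(1),'phi',round(p,3),'j6',round(s['joints'][5],2),'F',s['ft_force'].round(1),'| dp',d.round(1),'yaw',round(yaw,3))
if __name__=='__main__': go(*map(float,sys.argv[1:]))
E
python3 g.py 490 320 340 2.56; python3 -c "
from u import *
print(tri([('side',(397,278)),('scene',(333,288))]),tri([('side',(401,205)),('scene',(328,205))]))"
```

```text
clock 1.35 pos [ 322.6 -102.   333.2] phi 1.432 j6 -0.4 F [ 0.9 -0.6 -0.1] | dp [441.1 107.6  -6.7] yaw -1.128
(array([290.67707341, 222.23322959,   2.1219966 ]), array([ 0. , -0.4, -0.2,  0.4])) (array([303.40706104, 218.37904838, 218.5318779 ]), array([-0. ,  1. ,  0.5, -1. ]))
```

The larger figure measures about 217 mm and the tray-mouth one about 165 mm, so the tray figure is the right one.

Call:
send_rows --moves '[{"gripper": 100,"dp": [441,108,-10],"yaw": -1.13},{"gripper": 100,"dp": [441,108,-10],"yaw": -1.13},{"gripper": 100,"dp": [441,108,-10],"yaw": -1.13},{"gripper": 100,"dp": [441,108,-10],"yaw": -1.13},{"gripper": 100,"dp": [441,108,-10],"yaw": -1.13},{"gripper": 100,"dp": [441,108,-10],"yaw": -1.13},{"gripper": 100,"dp": [441,108,-10],"yaw": -1.13},{"gripper": 100,"dp": [441,108,-10],"yaw": -1.13},{"gripper": 100,"dp": [441,108,-10],"yaw": -1.13},{"gripper": 100,"dp": [441,108,-10],"yaw": -1.13}]'

```text
clock: 2.6
tool_pos: [491.3, 316.2, 342.7]
tcp_rot: [-0.0, 0.287, 0.958, -0.0]
ft_force: [0.6, 0.1, 0.3]
gripper_width: 1.0
grasp_force: 0.0
```

```bash
cat > cap.py <<'E'
import sys,cv2,numpy as np,pickle
from rig import r
from g import go
np.set_printoptions(suppress=True,precision=4)
n=sys.argv[1]
p=r.camera_params('wrist');im=r.capture('wrist')
cv2.imwrite(f'pics/{n}.png',cv2.cvtColor(im,cv2.COLOR_RGB2BGR))
pickle.dump(dict(f=p['fx'],c=(p['cx'],p['cy']),R=np.array(p['R']),t=np.array(p['t'])),open(f'{n}.pkl','wb'))
print('cam at',(-np.array(p['R']).T@p['t']).round(1),'fwd',np.array(p['R'])[2].round(2),p['fx']);go(518,356,104)
E
python3 cap.py w1
```

```text
cam at [428.1 358.7 507.2] fwd [ 0.25 -0.16 -0.95] 379.91889288598236
clock 2.65 pos [491.3 316.  343.1] phi 2.558 j6 -0.55 F [-0.2 -0.3  0.1] | dp [ -0.2  48.1 239.1] yaw 0
```

View pics/w1.png

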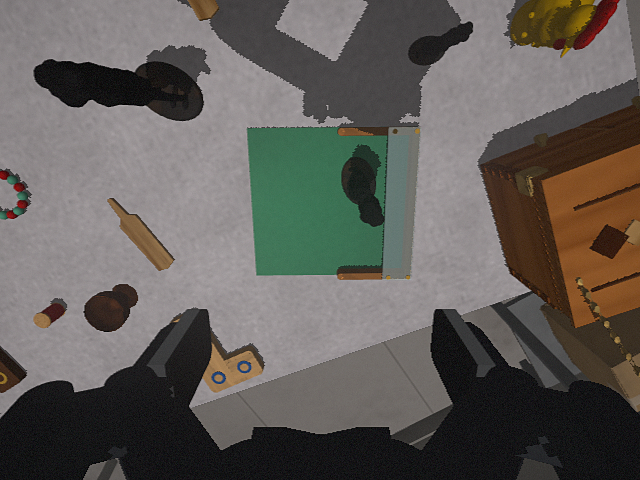

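The wrist view shows the tray's green apron corners at (248,128) and (257,275), the cover at (400,203), the figure's foot at (359,181) and its heads at (371,210). The goblet is at (110,307), the spool at (48,314), and the light L is partly hidden at (230,370). I'll enlarge the tray for a fit.

Run:
```python
import cv2
a=cv2.imread('pics/w1.png')[115:290,240:430]
cv2.imwrite('pics/w1c.png',cv2.resize(cv2.convertScaleAbs(a,alpha=1.6,beta=10),(646,595),interpolation=cv2.INTER_CUBIC))
```

```text
(no output)
```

View pics/w1c.png

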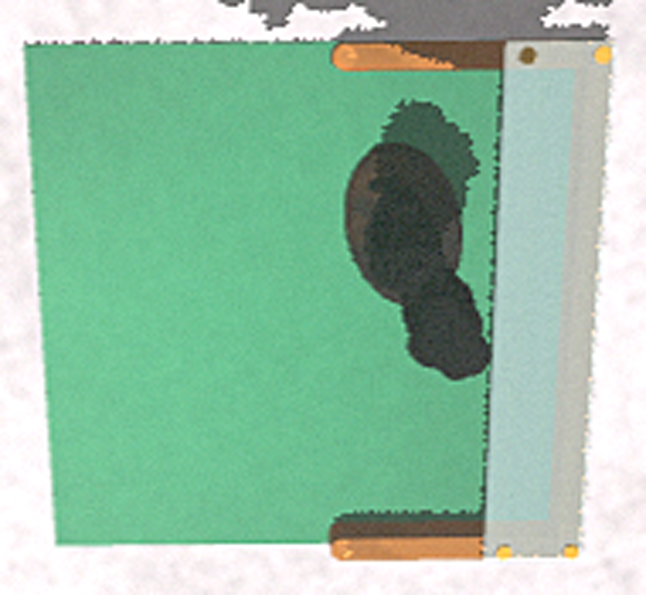

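```bash
python3 - <<'E'
from u import *
import pickle
np.set_printoptions(suppress=True,precision=3)
P['w1']=pickle.load(open('w1.pkl','rb'))
q=lambda u,v:(240+u/3.4-.3,115+v/3.4-.3)
T=[('w1',q(25,44),(-161,101,4)),('w1',q(57,545),(-161,-101,4)),('w1',q(506,42),(16,101.25,26)),('w1',q(484,557),(16,-101.25,26)),('w1',q(612,42),(56,101.25,26)),('w1',q(580,558),(56,-101.25,26)),('w1',q(332,56),(-46,96.25,23)),('w1',q(330,546),(-46,-96.25,23))]
t,res=fit(T,(552,355,.99));print('tray w1',t,res)
E=[(345,215),(350,180),(365,155),(395,142),(425,150),(448,175),(462,205),(464,230),(352,250),(365,280),(385,298),(400,304),(461,260)]
X=np.array([ray('w1',q(*e),8)[:2] for e in E])
def f(p):
    d=X-p[:2];c,s=np.cos(p[2]),np.sin(p[2]);x=d@[c,s];y=d@[-s,c];return (np.hypot(x/22.5,y/32.5)-1)*25
for a0 in (.7,1.,1.3):
    s=least_squares(f,(518,356,a0),x_scale=(10,10,.1));print('fig',s.x,s.fun.round(1),s.cost)
d=s.x[:2]-t[:2];print('in tray',d@[np.cos(t[2]),np.sin(t[2])],d@[-np.sin(t[2]),np.cos(t[2])])
E
python3 g.py 518 356 104 2.56
```

```text
tray w1 [554.404 355.808   0.998] [-1.1 -0.1 -0.8  0.  -0.2 -1.  -0.1  1.6  1.6 -1.3  0.8  1.  -0.3 -0.3
 -0.1  1.1]
fig [518.146 359.307   1.226] [ 0.1  0.2  0.1 -0.4 -0.  -0.1  0.5 -0.1 -0.4  0.5  0.  -0.3 -0.1] 0.48060345766027807
fig [518.146 359.307   1.226] [ 0.1  0.2  0.1 -0.4 -0.  -0.1  0.5 -0.1 -0.4  0.5  0.  -0.3 -0.1] 0.4806034576561727
fig [518.146 359.307   1.226] [ 0.1  0.2  0.1 -0.4 -0.  -0.1  0.5 -0.1 -0.4  0.5  0.  -0.3 -0.1] 0.4806034576581798
in tray -16.70846840077834 32.36812010918691
clock 2.65 pos [491.3 316.  343.1] phi 2.558 j6 -0.55 F [-0.2 -0.3  0.1] | dp [-2.000e-01  4.810e+01  2.391e+02] yaw -0.002
```

Call:
send_rows --moves '[{"gripper": 100,"dp": [0.3,46,40],"yaw": -0.15},{"gripper": 100,"dp": [0.3,46,80],"yaw": -0.24},{"gripper": 100,"dp": [0.3,46,130],"yaw": -0.24},{"gripper": 100,"dp": [0.3,46,180],"yaw": -0.24},{"gripper": 100,"dp": [0.3,46,220],"yaw": -0.24},{"gripper": 100,"dp": [0.3,46,238],"yaw": -0.24},{"gripper": 100,"dp": [0.3,46,238],"yaw": -0.24},{"gripper": 50,"dp": [0.3,46,238],"yaw": -0.24},{"gripper": 42,"dp": [0.3,46,238],"yaw": -0.24},{"gripper": 42,"dp": [0.3,46,238],"yaw": -0.24}]'

```text
clock: 3.9
tool_pos: [516.8, 355.4, 105.8]
tcp_rot: [0.0, 0.171, 0.985, 0.0]
ft_force: [-0.3, 0.2, -0.1]
gripper_width: 0.419
grasp_force: 0.0
```

```bash
python3 cap.py w2; python3 -c "
import cv2
a=cv2.imread('pics/w2.png');cv2.imwrite('pics/w2b.png',cv2.convertScaleAbs(a,alpha=2,beta=20))"
```

```text
cam at [445.1 381.3 270.2] fwd [ 0.28 -0.1  -0.95] 379.91889288598236
clock 3.95 pos [516.7 355.4 105.5] phi 2.799 j6 -0.75 F [ 0.3 -0.2 -0.1] | dp [-1.1  1.   1.5] yaw 0
```

View pics/w2b.png

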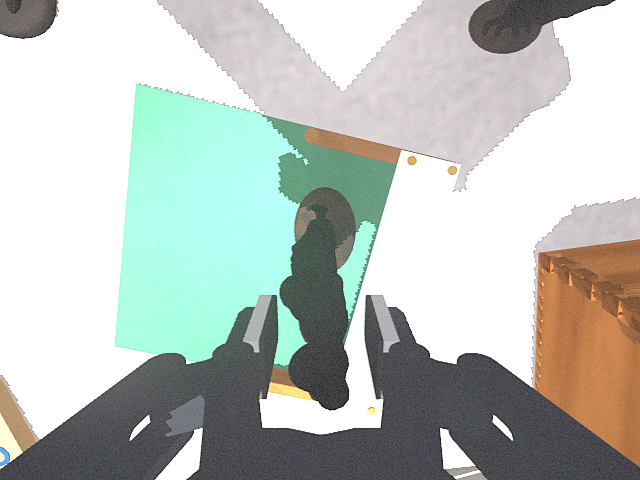

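The figure stands centred between the pads (heads at (322,370), pads at (262,330) and (378,330)), and its foot (325,228) is square to the hand. I'll close the gripper and lift.

Call:
send_rows --moves '[{"gripper": 34,"dp": [0,0,0],"yaw": 0},{"gripper": 30,"dp": [0,0,0],"yaw": 0},{"gripper": 20,"dp": [0,0,0],"yaw": 0},{"gripper": 10,"dp": [0,0,0],"yaw": 0},{"gripper": 10,"dp": [0,0,0],"yaw": 0},{"gripper": 10,"dp": [0,0,-10],"yaw": 0},{"gripper": 10,"dp": [0,0,-30],"yaw": 0},{"gripper": 10,"dp": [0,0,-60],"yaw": 0},{"gripper": 10,"dp": [0,0,-60],"yaw": 0}]'

```text
clock: 5.08
tool_pos: [517.2, 355.5, 167.5]
tcp_rot: [0.001, 0.171, 0.985, 0.001]
ft_force: [0.6, -0.2, -1.3]
gripper_width: 0.249
grasp_force: 58.3
```

```bash
python3 g.py 620 -110 165 1.571
```

```text
clock 5.08 pos [517.2 355.5 167.5] phi 2.799 j6 -0.75 F [ 0.6 -0.2 -1.3] | dp [-253.3 -403.8    2.2] yaw 1.228
```

Call:
send_rows --moves '[{"gripper": 10,"dp": [-25,-40,0],"yaw": 0.12},{"gripper": 10,"dp": [-53,-84,0],"yaw": 0.26},{"gripper": 10,"dp": [-82,-131,0],"yaw": 0.4},{"gripper": 10,"dp": [-111,-177,0],"yaw": 0.54},{"gripper": 10,"dp": [-140,-223,0],"yaw": 0.68},{"gripper": 10,"dp": [-169,-269,0],"yaw": 0.82},{"gripper": 10,"dp": [-198,-315,0],"yaw": 0.96},{"gripper": 10,"dp": [-225,-358,0],"yaw": 1.09},{"gripper": 10,"dp": [-245,-390,0],"yaw": 1.19},{"gripper": 10,"dp": [-253,-404,0],"yaw": 1.23}]'

```text
clock: 6.32
tool_pos: [618.7, -112.2, 164.0]
tcp_rot: [-0.001, 0.709, 0.705, -0.0]
ft_force: [0.5, 0.3, -0.6]
gripper_width: 0.245
grasp_force: 58.4
```

Call:
send_rows --moves '[{"gripper": 10,"dp": [0,0,0],"yaw": 0},{"gripper": 10,"dp": [0,0,25],"yaw": 0},{"gripper": 10,"dp": [0,0,45],"yaw": 0},{"gripper": 10,"dp": [0,0,58],"yaw": 0},{"gripper": 10,"dp": [0,0,63],"yaw": 0},{"gripper": 10,"dp": [0,0,63],"yaw": 0},{"gripper": 10,"dp": [0,0,63],"yaw": 0}]'

```text
clock: 7.2
tool_pos: [619.2, -110.2, 102.4]
tcp_rot: [0.0, 0.708, 0.707, 0.0]
ft_force: [0.1, 0.3, -0.4]
gripper_width: 0.251
grasp_force: 58.4
```

```bash
python3 g.py 620 -110 101; python3 cap.py w3; python3 -c "
import cv2
a=cv2.imread('pics/w3.png');cv2.imwrite('pics/w3b.png',cv2.convertScaleAbs(a,alpha=1.6,beta=20))"
```

```text
clock 7.2 pos [ 619.2 -110.2  102.4] phi 1.569 j6 -0.3 F [ 0.1  0.3 -0.4] | dp [0.2 0.8 1.5] yaw 0
cam at [619.9 -33.3 267. ] fwd [ 0.   -0.3  -0.95] 379.91889288598236
clock 7.25 pos [ 619.2 -110.2  102.4] phi 1.569 j6 -0.3 F [ 0.3 -1.  -0.6] | dp [ 466.1 -102.    -1.7] yaw 0
```

Call:
send_rows --moves '[{"gripper": 10,"dp": [0,0,0.7],"yaw": 0},{"gripper": 10,"dp": [0,0,1.0],"yaw": 0},{"gripper": 10,"dp": [0,0,1.0],"yaw": 0}]'

```text
clock: 7.62
tool_pos: [619.2, -110.4, 101.5]
tcp_rot: [0.0, 0.708, 0.706, 0.0]
ft_force: [-1.3, 0.6, 5.8]
gripper_width: 0.248
grasp_force: 59.1
```

Call:
send_rows --moves '[{"gripper": 28,"dp": [0,0,0],"yaw": 0},{"gripper": 34,"dp": [0,0,0],"yaw": 0},{"gripper": 50,"dp": [0,0,0],"yaw": 0},{"gripper": 80,"dp": [0,0,0],"yaw": 0},{"gripper": 100,"dp": [0,0,0],"yaw": 0},{"gripper": 100,"dp": [0,0,-15],"yaw": 0},{"gripper": 100,"dp": [0,0,-50],"yaw": 0},{"gripper": 100,"dp": [0,0,-110],"yaw": 0},{"gripper": 100,"dp": [0,0,-150],"yaw": 0}]'

```text
clock: 8.75
tool_pos: [619.2, -110.4, 255.1]
tcp_rot: [0.001, 0.708, 0.706, 0.001]
ft_force: [1.0, -0.6, -0.6]
gripper_width: 1.0
grasp_force: 0.0
```

```bash
python3 g.py 440 -285 250 1.571
python3 - <<'E'
from rig import r
import cv2
cv2.imwrite('pics/side1.png',cv2.resize(cv2.cvtColor(r.capture('side'),cv2.COLOR_RGB2BGR)[100:280,220:420],(800,720))[:600])
E
```

```text
clock 8.75 pos [ 619.2 -110.4  255.1] phi 1.569 j6 -0.3 F [ 1.  -0.6 -0.6] | dp [-175.  -178.8    4.7] yaw -0.002
```

View pics/side1.png

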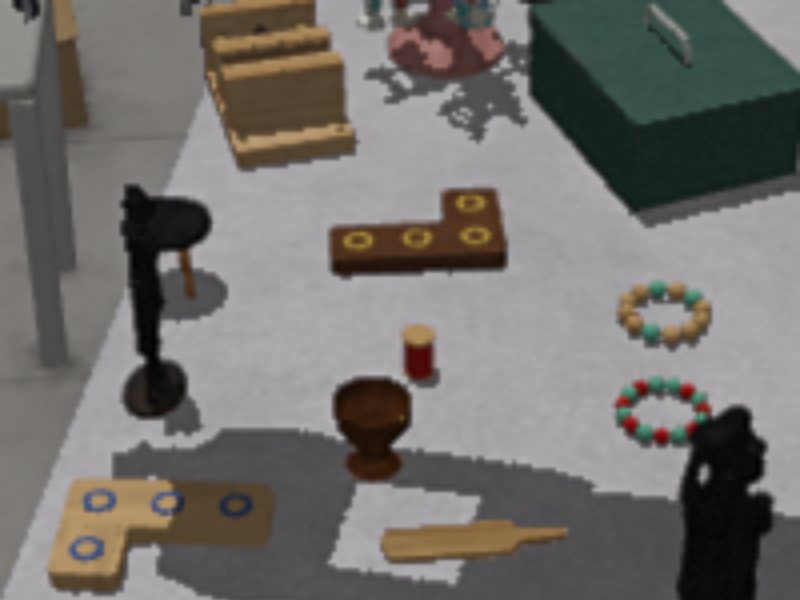

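The figure stands upright at (155,395) in the crop, near the stool, and the light L is clear of it. Next is the dark plaque, measured from above by detecting its rings.

```bash
python3 g.py 424 -262 230 3.12
```

```text
clock 8.8 pos [ 620.1 -110.6  260.1] phi 1.569 j6 -0.3 F [ 0.3 -0.   5.4] | dp [-151.7 -196.    28.8] yaw -1.551
```

Call:
send_rows --moves '[{"gripper": 100,"dp": [-20,-27,0],"yaw": -0.18},{"gripper": 100,"dp": [-55,-70,5],"yaw": -0.36},{"gripper": 100,"dp": [-90,-115,10],"yaw": -0.54},{"gripper": 100,"dp": [-120,-155,20],"yaw": -0.73},{"gripper": 100,"dp": [-140,-180,25],"yaw": -0.91},{"gripper": 100,"dp": [-152,-196,29],"yaw": -1.09},{"gripper": 100,"dp": [-152,-196,29],"yaw": -1.28},{"gripper": 100,"dp": [-152,-196,29],"yaw": -1.46},{"gripper": 100,"dp": [-152,-196,29],"yaw": -1.55},{"gripper": 100,"dp": [-152,-196,29],"yaw": -1.55}]'

```text
clock: 10.05
tool_pos: [422.7, -262.0, 222.6]
tcp_rot: [0.0, 0.012, 1.0, -0.0]
ft_force: [-0.8, 0.4, 0.0]
gripper_width: 1.0
grasp_force: 0.0
```

```bash
cat > rings.py <<'E'
import sys,cv2,pickle
from u import *
np.set_printoptions(suppress=True,precision=3)
D=[(22.5,-45),(22.5,0),(22.5,45),(-22.5,45)];L=[(-22.5,-45),(-22.5,0),(-22.5,45),(22.5,-45)]
def blobs(n,kind):
    h=cv2.cvtColor(cv2.imread(f'pics/{n}.png'),cv2.COLOR_BGR2HSV)
    m=cv2.inRange(h,(18,110,90),(35,255,255)) if kind=='dark' else cv2.inRange(h,(100,100,50),(130,255,255))
    m=cv2.morphologyEx(m,cv2.MORPH_CLOSE,np.ones((5,5),np.uint8))
    out=[]
    for c in cv2.findContours(m,cv2.RETR_EXTERNAL,cv2.CHAIN_APPROX_NONE)[0]:
        a=cv2.contourArea(cv2.convexHull(c))
        if a>60 and len(c)>10:
            (x,y),(w_,h_),_=cv2.fitEllipse(cv2.convexHull(c))
            if max(w_,h_)<1.7*min(w_,h_): out.append((x,y,a))
    return out
def locate(n,kind,p0,z=15):
    P[n]=pickle.load(open(f'{n}.pkl','rb'));b=blobs(n,kind);print([tuple(np.round(q,1)) for q in b])
    l=[(*q,z) for q in (D if kind=='dark' else L)]
    uv=proj(n,w(p0,l));o=[]
    for a,k in zip(uv,l):
        d=[np.hypot(*(np.array(q[:2])-a)) for q in b]
        if d and min(d)<25:o.append((n,b[int(np.argmin(d))][:2],k))
    print(len(o),'rings');return fit(o,p0)
if __name__=='__main__':
    n,k=sys.argv[1:3];print(k,*locate(n,k,tuple(map(float,sys.argv[3:6])),float(sys.argv[6])))
E
python3 cap.py w4; python3 rings.py w4 dark 424 -281 1.55 15; python3 rings.py w1 light 611 49 1.438 15
```

```text
cam at [ 346.7 -259.8  387.1] fwd [ 0.3  -0.01 -0.95] 379.91889288598236
clock 10.1 pos [ 422.7 -261.9  222.5] phi 3.117 j6 -2.26 F [ 0.6  0.7 -0.9] | dp [-79.8 620.2 118.3] yaw 0
[(np.float64(323.5), np.float64(245.5), np.float64(321.5)), (np.float64(323.4), np.float64(202.7), np.float64(359.0)), (np.float64(276.5), np.float64(157.0), np.float64(404.0))]
3 rings
dark [ 424.219 -281.44     1.552] [ 0.1  0.1  0.   0.  -0.1 -0.1]
[(np.float64(218.3), np.float64(377.2), np.float64(111.5)), (np.float64(243.7), np.float64(366.4), np.float64(117.0))]
2 rings
light [612.372  49.913   1.441] [-0.1  0.1  0.1 -0.1]
```

Call:
send_rows --moves '[{"gripper": 100,"dp": [-1.8,3,50],"yaw": 0},{"gripper": 100,"dp": [-1.8,3,110],"yaw": 0},{"gripper": 100,"dp": [-1.8,3,165],"yaw": 0},{"gripper": 100,"dp": [-1.8,3,200],"yaw": 0},{"gripper": 70,"dp": [-1.8,3,213],"yaw": 0},{"gripper": 70,"dp": [-1.8,3,219],"yaw": 0},{"gripper": 70,"dp": [-1.8,3,219],"yaw": 0}]'

```text
clock: 10.98
tool_pos: [425.1, -259.4, 3.9]
tcp_rot: [0.001, 0.012, 1.0, -0.0]
ft_force: [-0.4, 0.4, 0.6]
gripper_width: 0.7
grasp_force: 0.0
```

```bash
python3 g.py 424.6 -258.9 1.5 3.123
```

```text
clock 10.97 pos [ 425.1 -259.4    3.9] phi 3.118 j6 -2.25 F [-0.4  0.4  0.6] | dp [0.5 0.5 2.4] yaw -0.005
```

Call:
send_rows --moves '[{"gripper": 70,"dp": [0.5,0.5,2],"yaw": -0.005},{"gripper": 55,"dp": [0.5,0.5,2],"yaw": -0.005},{"gripper": 45,"dp": [0.5,0.5,2],"yaw": -0.005},{"gripper": 40,"dp": [0.5,0.5,2],"yaw": -0.005},{"gripper": 35,"dp": [0.5,0.5,2],"yaw": -0.005},{"gripper": 35,"dp": [0.5,0.5,2],"yaw": -0.005},{"gripper": 35,"dp": [0.5,0.5,-8],"yaw": -0.005},{"gripper": 35,"dp": [0.5,0.5,-50],"yaw": -0.005},{"gripper": 35,"dp": [0.5,0.5,-98],"yaw": -0.005},{"gripper": 35,"dp": [0.5,0.5,-98],"yaw": -0.005}]'

```text
clock: 12.22
tool_pos: [425.5, -259.6, 105.0]
tcp_rot: [0.002, 0.009, 1.0, -0.002]
ft_force: [0.5, -0.1, -0.1]
gripper_width: 0.35
grasp_force: 0.0
```

```bash
python3 - <<'E'
import numpy as np
c,s=np.cos(.996),np.sin(.996)
for lx,ly in((-70+22.5,21),): print(554+c*lx-s*ly,355.5+s*lx+c*ly)
E
python3 cap.py w5;python3 rings.py w5 dark 424 -281 1.55 115; python3 g.py 510 327 100 2.567
```

```text
510.5506026837337 327.05004617133386
cam at [ 348.8 -257.3  269.1] fwd [ 0.3  -0.01 -0.95] 379.91889288598236
clock 12.28 pos [ 424.7 -259.   102.8] phi 3.124 j6 -2.26 F [ 0.1  0.6 -0.9] | dp [-82.4 616.5  -2.3] yaw 0
[(np.float64(104.3), np.float64(303.7), np.float64(62.5)), (np.float64(321.4), np.float64(291.3), np.float64(622.5)), (np.float64(321.0), np.float64(234.1), np.float64(593.0)), (np.float64(321.5), np.float64(167.7), np.float64(852.5)), (np.float64(253.8), np.float64(167.6), np.float64(846.0))]
1 rings
dark [ 421.487 -281.37     1.556] [-0. -0.]
clock 12.28 pos [ 424.7 -259.   102.8] phi 3.124 j6 -2.26 F [ 0.1  0.6 -0.9] | dp [-74.9 587.4   1.8] yaw 0.557
```

Run:
```python
from rings import *
P['w5']=pickle.load(open('w5.pkl','rb'))
uv=[(321.4,291.3),(321.,234.1),(321.5,167.7),(253.8,167.6)]
for z in(15,60,115):
    o=[('w5',u,(*l,z)) for u,l in zip(uv,D)]; print(z,*fit(o,(424,-281,1.55)))
# project grid lines of fingers: print pad region
im=cv2.imread('pics/w5.png');cv2.imwrite('pics/w5b.png',cv2.convertScaleAbs(im,alpha=1.8,beta=25))
```

```text
15 [ 424.254 -281.631    1.55 ] [-0.3  0.6  0.3 -1.   0.1  0.3 -0.2  0.1]
60 [ 414.167 -279.18     1.547] [  3.   17.5   4.1   4.7   4.4  -8.3 -11.   -8.7]
115 [ 402.612 -276.101    1.541] [  9.4  51.5  11.9  17.7  13.8 -23.7 -32.7 -25. ]
```

View pics/w5b.png

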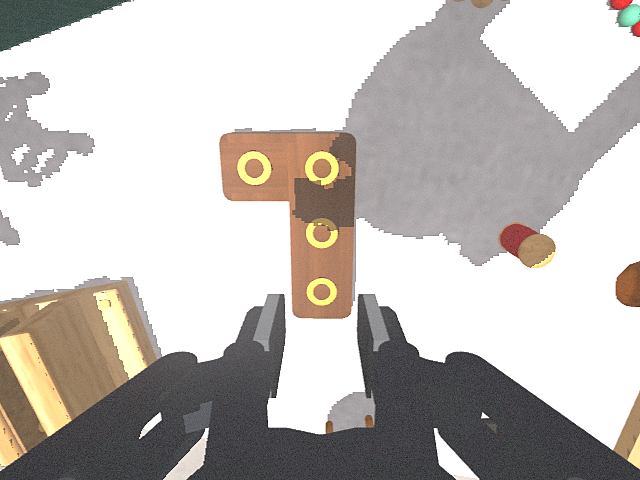

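The dark L lies unmoved at (320,220) while the fingers closed to 35%, so the pads slipped off its top edge. I'll regrip lower and check the force before lifting.

Call:
send_rows --moves '[{"gripper": 75,"dp": [0,0,0],"yaw": 0},{"gripper": 75,"dp": [0,0,30],"yaw": 0},{"gripper": 75,"dp": [0,0,70],"yaw": 0},{"gripper": 70,"dp": [0,0,94],"yaw": 0},{"gripper": 70,"dp": [0,0,100],"yaw": 0},{"gripper": 70,"dp": [0,0,102],"yaw": 0},{"gripper": 70,"dp": [0,0,102],"yaw": 0}]'

```text
clock: 13.15
tool_pos: [424.4, -258.7, -0.4]
tcp_rot: [0.0, 0.009, 1.0, -0.0]
ft_force: [0.1, -0.6, 0.3]
gripper_width: 0.702
grasp_force: 0.0
```

Call:
send_rows --moves '[{"gripper": 60,"dp": [0,0,0],"yaw": 0},{"gripper": 50,"dp": [0,0,0],"yaw": 0},{"gripper": 50,"dp": [0,0,0],"yaw": 0}]'

```text
clock: 13.52
tool_pos: [424.1, -258.5, -0.9]
tcp_rot: [0.0, 0.009, 1.0, -0.0]
ft_force: [0.0, 0.3, 0.9]
gripper_width: 0.5
grasp_force: 0.0
```

Call:
send_rows --moves '[{"gripper": 46,"dp": [0,0,0],"yaw": 0},{"gripper": 42,"dp": [0,0,0],"yaw": 0},{"gripper": 42,"dp": [0,0,0],"yaw": 0}]'

```text
clock: 13.9
tool_pos: [424.1, -258.4, -1.1]
tcp_rot: [-0.0, 0.009, 1.0, 0.0]
ft_force: [0.4, -0.1, -0.0]
gripper_width: 0.419
grasp_force: 0.0
```

```bash
python3 cap.py w6
python3 - <<'E'
from rig import r
import cv2,numpy as np
s=cv2.cvtColor(r.capture('side'),cv2.COLOR_RGB2BGR);cv2.imwrite('pics/side2.png',s)
w=cv2.imread('pics/w6.png')
c=np.zeros((600,800,3),np.uint8)
c[:300,:400]=cv2.resize(s[110:200,260:380],(400,300),interpolation=cv2.INTER_CUBIC)
c[:,400:]=cv2.resize(w[150:450,220:420],(400,600),interpolation=cv2.INTER_CUBIC)
k=cv2.cvtColor(r.capture('scene'),cv2.COLOR_RGB2BGR);c[300:,:400]=cv2.resize(k[120:270,330:530],(400,300))
cv2.imwrite('pics/c6.png',cv2.convertScaleAbs(c,alpha=1.6,beta=25))
E
```

```text
cam at [ 348.1 -256.8  163.4] fwd [ 0.3  -0.   -0.95] 379.91889288598236
clock 13.95 pos [ 424.1 -258.4   -1.1] phi 3.124 j6 -2.26 F [-0.3  1.3  1.1] | dp [ -83.   616.  -105.1] yaw 0
```

View pics/c6.png

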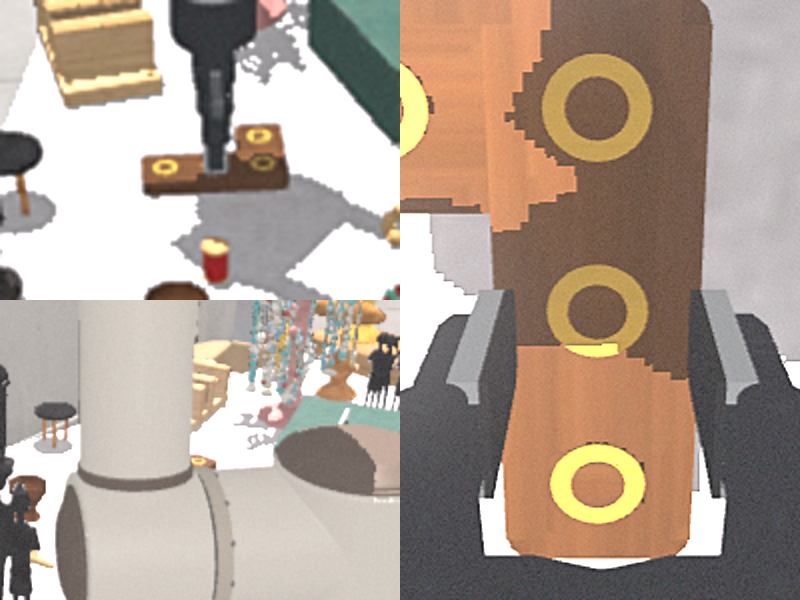

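The wrist crop shows the pads straddling the long arm, low enough, and almost touching it. The stroke isn't linear in width, so I just need to close further.

Call:
send_rows --moves '[{"gripper": 36,"dp": [0,0,0],"yaw": 0},{"gripper": 30,"dp": [0,0,0],"yaw": 0},{"gripper": 20,"dp": [0,0,0],"yaw": 0},{"gripper": 20,"dp": [0,0,0],"yaw": 0}]'

```text
clock: 14.55
tool_pos: [424.1, -258.4, -1.1]
tcp_rot: [0.0, 0.009, 1.0, 0.0]
ft_force: [0.2, -0.1, 0.0]
gripper_width: 0.2
grasp_force: 0.0
```

The pads are in fact just above the plaque's top face: they hide its edges and still close freely. The tips sit well behind the TCP, so I'll open and feel downwards.

Call:
send_rows --moves '[{"gripper": 70,"dp": [0,0,-3],"yaw": 0},{"gripper": 70,"dp": [0,0,-3],"yaw": 0},{"gripper": 70,"dp": [0,0,-3],"yaw": 0},{"gripper": 70,"dp": [0,0,2],"yaw": 0},{"gripper": 70,"dp": [0,0,4],"yaw": 0},{"gripper": 70,"dp": [0,0,4],"yaw": 0}]'

```text
clock: 15.3
tool_pos: [423.9, -258.3, -5.4]
tcp_rot: [-0.0, 0.009, 1.0, 0.0]
ft_force: [-0.1, -0.7, -0.4]
gripper_width: 0.703
grasp_force: 0.0
```

Call:
send_rows --moves '[{"gripper": 70,"dp": [0,0,2],"yaw": 0},{"gripper": 70,"dp": [0,0,3],"yaw": 0},{"gripper": 70,"dp": [0,0,3],"yaw": 0}]'

```text
clock: 15.68
tool_pos: [424.0, -258.4, -8.2]
tcp_rot: [-0.0, 0.009, 1.0, 0.0]
ft_force: [0.3, -0.2, -0.5]
gripper_width: 0.695
grasp_force: 0.0
```

Call:
send_rows --moves '[{"gripper": 55,"dp": [0,0,0],"yaw": 0},{"gripper": 45,"dp": [0,0,0],"yaw": 0},{"gripper": 35,"dp": [0,0,0],"yaw": 0},{"gripper": 35,"dp": [0,0,0],"yaw": 0}]'

```text
clock: 16.18
tool_pos: [424.1, -258.4, -8.1]
tcp_rot: [-0.0, 0.009, 1.0, 0.0]
ft_force: [-0.2, -0.0, -0.4]
gripper_width: 0.35
grasp_force: 0.0
```

From the tips' image position, they are about 30 mm above the reported TCP, which explains the free closing. I'll go lower, carefully.

Call:
send_rows --moves '[{"gripper": 70,"dp": [0,0,0],"yaw": 0},{"gripper": 70,"dp": [0,0,0],"yaw": 0},{"gripper": 70,"dp": [0,0,0],"yaw": 0},{"gripper": 70,"dp": [0,0,4],"yaw": 0},{"gripper": 70,"dp": [0,0,8],"yaw": 0},{"gripper": 70,"dp": [0,0,8],"yaw": 0}]'

```text
clock: 16.92
tool_pos: [423.8, -258.2, -16.6]
tcp_rot: [-0.0, 0.009, 1.0, 0.0]
ft_force: [1.1, -0.1, 0.1]
gripper_width: 0.698
grasp_force: 0.0
```

Call:
send_rows --moves '[{"gripper": 70,"dp": [0,0,2],"yaw": 0},{"gripper": 70,"dp": [0,0,4],"yaw": 0},{"gripper": 70,"dp": [0,0,4],"yaw": 0}]'

```text
clock: 17.3
tool_pos: [424.0, -258.4, -20.3]
tcp_rot: [-0.0, 0.009, 1.0, 0.0]
ft_force: [0.2, 0.8, -0.7]
gripper_width: 0.7
grasp_force: 0.0
```

Call:
send_rows --moves '[{"gripper": 60,"dp": [0,0,0],"yaw": 0},{"gripper": 50,"dp": [0,0,0],"yaw": 0},{"gripper": 45,"dp": [0,0,0],"yaw": 0},{"gripper": 45,"dp": [0,0,0],"yaw": 0}]'

```text
clock: 17.8
tool_pos: [424.2, -258.5, -19.6]
tcp_rot: [0.0, 0.009, 1.0, -0.0]
ft_force: [-1.9, 2.1, 8.7]
gripper_width: 0.505
grasp_force: 60.0
```

It's gripped (width 0.505, 60 N), with the tips at table level, so tips ≈ TCP + 20 mm. I'll regrip 2 mm higher and lift.

Call:
send_rows --moves '[{"gripper": 60,"dp": [0,0,0],"yaw": 0},{"gripper": 60,"dp": [0,0,-2],"yaw": 0},{"gripper": 48,"dp": [0,0,-2],"yaw": 0},{"gripper": 40,"dp": [0,0,-2],"yaw": 0},{"gripper": 40,"dp": [0,0,-2],"yaw": 0},{"gripper": 40,"dp": [0,0,-15],"yaw": 0},{"gripper": 40,"dp": [0,0,-50],"yaw": 0},{"gripper": 40,"dp": [0,0,-100],"yaw": 0},{"gripper": 40,"dp": [0,0,-120],"yaw": 0}]'

```text
clock: 18.92
tool_pos: [424.8, -259.0, 103.4]
tcp_rot: [0.001, 0.009, 1.0, -0.001]
ft_force: [-0.7, -0.4, -1.3]
gripper_width: 0.5
grasp_force: 61.9
```

```bash
python3 cap.py w7
python3 - <<'E'
from rings import *
from rig import r
z=r.get_state()['tool_pos'][2]+18+15;print(z)
b=None
for p0 in ((424,-281,1.55),): print(*locate('w7','dark',p0,z))
E
python3 g.py 510 327 100 2.567
```

```text
cam at [ 348.4 -257.   267.6] fwd [ 0.3  -0.01 -0.95] 379.91889288598236
clock 18.98 pos [ 425.3 -259.4  104.8] phi 3.124 j6 -2.26 F [ 0.4 -0.4  3.7] | dp [-81.8 616.9  -0.9] yaw 0
137.81648073779124
[(np.float64(630.0), np.float64(442.2), np.float64(216.0)), (np.float64(321.3), np.float64(415.7), np.float64(1547.0)), (np.float64(102.0), np.float64(306.1), np.float64(66.0)), (np.float64(320.7), np.float64(323.6), np.float64(2129.5)), (np.float64(320.1), np.float64(212.2), np.float64(2810.0)), (np.float64(195.2), np.float64(212.7), np.float64(2855.0))]
4 rings
[ 423.427 -280.765    1.556] [ 0.6  3.5  0.9  1.1  1.1 -1.5 -2.4 -1.6]
clock 18.98 pos [ 425.3 -259.4  104.8] phi 3.124 j6 -2.26 F [ 0.4 -0.4  3.7] | dp [-74.3 587.8   3.2] yaw 0.557
```

```bash
cat > pnp.py <<'E'
import sys
from rings import *
def pnp(n,kind,p0,z):
    P[n]=p=pickle.load(open(f'{n}.pkl','rb'));b=blobs(n,kind);l=D if kind=='dark' else L
    uv=proj(n,w(p0,[(*q,z) for q in l]));img=[min(b,key=lambda q:np.hypot(q[0]-a[0],q[1]-a[1]))[:2] for a in uv]
    f=lambda q:(proj(n,Rz(q)@np.array([(*k,0) for k in l]).T.T@np.eye(3)) -0) 
    from scipy.spatial.transform import Rotation as Ro
    g=lambda q:(proj(n,Ro.from_euler('ZYX',q[3:]).apply([(*k,0.) for k in l])+q[:3])-img).ravel()
    s=least_squares(g,(p0[0],p0[1],z,p0[2],0,0),x_scale=(10,10,10,.1,.1,.1))
    print('x y ztop yaw tiltY tiltX',s.x.round(3),s.fun.round(1))
if __name__=='__main__': pnp(sys.argv[1],sys.argv[2],tuple(map(float,sys.argv[3:6])),float(sys.argv[6]))
E
sed -i '/Rz(q)/d' pnp.py
python3 pnp.py w7 dark 424 -281 1.55 137; python3 pnp.py w5 dark 424.2 -281.5 1.55 15 | tail -1
```

```text
x y ztop yaw tiltY tiltX [ 424.752 -281.115  134.394    1.558   -0.011    0.005] [ 0.   0.1  0.  -0.2 -0.   0.2 -0.  -0.1]
x y ztop yaw tiltY tiltX [ 424.005 -281.542   14.947    1.55    -0.079    0.038] [-0.   0.3  0.3 -0.6 -0.1  0.6 -0.2 -0.2]
```

```bash
python3 g.py 518.3 336.4 60 2.567
```

```text
clock 18.98 pos [ 425.3 -259.4  104.8] phi 3.124 j6 -2.26 F [ 0.4 -0.4  3.7] | dp [-82.3 597.5  43.2] yaw 0.557
```

Call:
send_rows --moves '[{"gripper": 40,"dp": [-4,30,0],"yaw": 0},{"gripper": 40,"dp": [-12,85,0],"yaw": 0.05},{"gripper": 40,"dp": [-20,145,0],"yaw": 0.12},{"gripper": 40,"dp": [-28,205,0],"yaw": 0.2},{"gripper": 40,"dp": [-36,265,0],"yaw": 0.28},{"gripper": 40,"dp": [-45,325,0],"yaw": 0.36},{"gripper": 40,"dp": [-53,385,0],"yaw": 0.44},{"gripper": 40,"dp": [-62,445,0],"yaw": 0.5},{"gripper": 40,"dp": [-70,505,0],"yaw": 0.54},{"gripper": 40,"dp": [-77,555,0],"yaw": 0.557}]'

```text
clock: 20.23
tool_pos: [510.6, 297.4, 99.7]
tcp_rot: [-0.0, 0.283, 0.959, -0.0]
ft_force: [0.6, -0.3, -0.4]
gripper_width: 0.505
grasp_force: 61.9
```

Call:
send_rows --moves '[{"gripper": 40,"dp": [0,0,0],"yaw": 0},{"gripper": 40,"dp": [0,0,0],"yaw": 0}]'

```text
clock: 20.48
tool_pos: [510.6, 294.7, 99.5]
tcp_rot: [-0.0, 0.283, 0.959, -0.0]
ft_force: [-0.1, -1.2, -2.1]
gripper_width: 0.501
grasp_force: 61.9
```

```bash
python3 g.py 518.3 336.4 5 2.567; python3 cap.py w8;  python3 pnp.py w8 dark 526 314 0.996 134; python3 g.py 518.3 336.4 5 2.567
```

```text
clock 20.48 pos [510.6 294.7  99.5] phi 2.567 j6 -0.6 F [-0.1 -1.2 -2.1] | dp [16.1 39.3 94.5] yaw 0.0
cam at [447.  336.7 264.1] fwd [ 0.25 -0.16 -0.95] 379.91889288598236
clock 20.52 pos [510.7 294.3  99.8] phi 2.567 j6 -0.6 F [ 0.8  0.7 -1.1] | dp [27.4 55.7 -4.2] yaw 0
x y ztop yaw tiltY tiltX [510.681 295.535 139.602  -0.582   1.337  -1.584] [-0.   2.9  0.1 -5.6 -0.   1.2  0.   1.1]
clock 20.52 pos [510.7 294.3  99.8] phi 2.567 j6 -0.6 F [ 0.8  0.7 -1.1] | dp [16.5 39.5 94.8] yaw -0.0
```

Call:
send_rows --moves '[{"gripper": 40,"dp": [10,24,10],"yaw": 0},{"gripper": 40,"dp": [16.3,39.4,35],"yaw": 0},{"gripper": 40,"dp": [16.3,39.4,65],"yaw": 0},{"gripper": 40,"dp": [16.3,39.4,90],"yaw": 0},{"gripper": 40,"dp": [16.3,39.4,103],"yaw": 0},{"gripper": 40,"dp": [16.3,39.4,108],"yaw": 0},{"gripper": 40,"dp": [16.3,39.4,109],"yaw": 0},{"gripper": 40,"dp": [16.3,39.4,109],"yaw": 0}]'

```text
clock: 21.52
tool_pos: [519.1, 337.1, -8.2]
tcp_rot: [0.0, 0.284, 0.959, 0.0]
ft_force: [0.3, 0.3, -1.2]
gripper_width: 0.501
grasp_force: 61.9
```

```bash
python3 cap.py w9;  python3 pnp.py w9 dark 506 317 0.996 25; python3 g.py 518.3 336.4 -13 2.567
```

```text
cam at [455.3 379.  156.2] fwd [ 0.25 -0.16 -0.95] 379.91889288598236
clock 21.57 pos [519.1 337.2  -8.3] phi 2.567 j6 -0.54 F [ 0.6  0.  -1.3] | dp [  11.1   15.3 -112.2] yaw 0
x y ztop yaw tiltY tiltX [507.285 318.783  22.784   1.001  -0.01    0.007] [-0.   0.   0.1 -0.1 -0.   0.1 -0.  -0. ]
clock 21.57 pos [519.1 337.2  -8.3] phi 2.567 j6 -0.54 F [ 0.6  0.  -1.3] | dp [ 0.2 -1.1  4.7] yaw -0.0
```

Call:
send_rows --moves '[{"gripper": 40,"dp": [0,0,2],"yaw": 0},{"gripper": 40,"dp": [0,0,3.5],"yaw": 0},{"gripper": 40,"dp": [0,0,3.5],"yaw": 0}]'

```text
clock: 21.95
tool_pos: [518.6, 337.0, -12.7]
tcp_rot: [-0.0, 0.283, 0.959, -0.0]
ft_force: [-0.4, -0.7, -0.7]
gripper_width: 0.501
grasp_force: 61.9
```

Call:
send_rows --moves '[{"gripper": 40,"dp": [0,0,0.5],"yaw": 0},{"gripper": 40,"dp": [0,0,0.5],"yaw": 0}]'

```text
clock: 22.2
tool_pos: [518.7, 337.1, -13.1]
tcp_rot: [-0.0, 0.283, 0.959, 0.0]
ft_force: [-0.0, 1.3, -1.1]
gripper_width: 0.504
grasp_force: 61.9
```

Call:
send_rows --moves '[{"gripper": 40,"dp": [1,0,0.5],"yaw": 0},{"gripper": 40,"dp": [2,0,0.5],"yaw": 0},{"gripper": 40,"dp": [2.5,0,0.5],"yaw": 0},{"gripper": 40,"dp": [2.5,0,0.5],"yaw": 0}]'

```text
clock: 22.7
tool_pos: [516.7, 338.5, -13.3]
tcp_rot: [0.0, 0.283, 0.959, 0.0]
ft_force: [1.9, -1.3, 3.1]
gripper_width: 0.502
grasp_force: 62.4
```

```bash
cat > f.py <<'E'
from g import *
T=np.array([554,355.5]);A=.996
def tr(p): d=np.array(p[:2])-T;c,s=np.cos(A),np.sin(A);return np.array([c*d[0]+s*d[1],-s*d[0]+c*d[1]])
s,M,p=st();F=s['ft_force'];print('tray xy',tr(s['tool_pos']).round(1),'z',s['tool_pos'][2].round(1),'dphi',round(p-A-np.pi/2,3),'Ftray',(tr(F[:2]+T)).round(1),F[2].round(1),'w',round(s['gripper_width'],3),'t',round(s['clock'],2))
E
python3 f.py
```

```text
tray xy [-34.5  22.1] z -13.3 dphi 0.0 Ftray [-0.1 -2.3] 3.1 w 0.502 t 22.7
```

Call:
send_rows --moves '[{"gripper": 40,"dp": [1,0,0],"yaw": 0},{"gripper": 40,"dp": [1.5,0,0],"yaw": 0},{"gripper": 40,"dp": [1.5,0,0],"yaw": 0}]'

```text
clock: 23.08
tool_pos: [515.6, 339.1, -13.4]
tcp_rot: [0.0, 0.283, 0.959, 0.0]
ft_force: [4.9, -2.4, 4.1]
gripper_width: 0.503
grasp_force: 62.5
```

```bash
python3 f.py
```

```text
tray xy [-34.6  23.3] z -13.4 dphi -0.0 Ftray [ 0.6 -5.4] 4.1 w 0.503 t 23.07
```

Call:
send_rows --moves '[{"gripper": 40,"dp": [1,0,-0.5],"yaw": 0},{"gripper": 40,"dp": [1,0,-0.5],"yaw": 0},{"gripper": 40,"dp": [1,0,-0.5],"yaw": 0}]'

```text
clock: 23.45
tool_pos: [515.5, 339.1, -13.1]
tcp_rot: [0.001, 0.284, 0.959, -0.0]
ft_force: [10.7, -5.8, -0.6]
gripper_width: 0.501
grasp_force: 62.0
```

```bash
python3 f.py
```

```text
tray xy [-34.7  23.4] z -13.1 dphi -0.0 Ftray [  0.9 -12.1] -0.6 w 0.501 t 23.45
```

The left wall was felt at y≈23.4 (12 N), so the tray fit is good. I'll release, then push the long arm home with closed fingers in the notch.

Call:
send_rows --moves '[{"gripper": 40,"dp": [-1.5,0,0],"yaw": 0},{"gripper": 56,"dp": [-1.5,0,0],"yaw": 0},{"gripper": 60,"dp": [-1.5,0,0],"yaw": 0},{"gripper": 60,"dp": [-1.5,0,-20],"yaw": 0},{"gripper": 60,"dp": [-1.5,0,-60],"yaw": 0},{"gripper": 0,"dp": [8,-45,-60],"yaw": 0},{"gripper": 0,"dp": [8,-45,-60],"yaw": 0},{"gripper": 0,"dp": [8,-45,-60],"yaw": 0}]'

```text
clock: 24.45
tool_pos: [483.9, 306.7, 48.2]
tcp_rot: [0.001, 0.284, 0.959, 0.001]
ft_force: [0.4, 0.4, 0.1]
gripper_width: 0.001
grasp_force: 0.0
```

```bash
python3 f.py; python3 cap.py w10;  python3 pnp.py w10 dark 504 320.5 0.996 19
```

```text
tray xy [-79.1  32.3] z 48.2 dphi -0.0 Ftray [ 0.5 -0.1] 0.1 w 0.001 t 24.45
cam at [420.  348.5 212.7] fwd [ 0.25 -0.16 -0.95] 379.91889288598236
clock 24.5 pos [484.  306.8  47.8] phi 2.567 j6 -0.57 F [-0.4  0.2 -0.3] | dp [ -1.9  59.8 -56.1] yaw 0
x y ztop yaw tiltY tiltX [503.915 320.463  16.323   1.004  -0.043   0.044] [ 0.1  0.3 -0.2 -0.7  0.3  0.5 -0.2 -0. ]
```

Call:
send_rows --moves '[{"gripper": 0,"dp": [0,0,30],"yaw": 0},{"gripper": 0,"dp": [0,0,57],"yaw": 0},{"gripper": 0,"dp": [0,0,57],"yaw": 0},{"gripper": 0,"dp": [0,10,57],"yaw": 0},{"gripper": 0,"dp": [0,20,57],"yaw": 0},{"gripper": 0,"dp": [0,30,57],"yaw": 0},{"gripper": 0,"dp": [0,40,57],"yaw": 0},{"gripper": 0,"dp": [0,40,57],"yaw": 0}]'

```text
clock: 25.5
tool_pos: [505.4, 340.6, -10.0]
tcp_rot: [0.0, 0.283, 0.959, 0.0]
ft_force: [-0.7, -0.4, -0.9]
gripper_width: -0.002
grasp_force: 0.0
```

```bash
python3 f.py; python3 cap.py w11;  python3 rings.py w11 dark 518 342 0.996 19
```

```text
tray xy [-39.   32.7] z -10.0 dphi 0.0 Ftray [-0.8  0.4] -0.9 w -0.002 t 25.5
cam at [441.7 382.4 154.4] fwd [ 0.25 -0.16 -0.95] 379.91889288598236
clock 25.55 pos [505.  340.2 -10.2] phi 2.567 j6 -0.53 F [-0.3  0.2 -1. ] | dp [  -2.2   20.3 -114.2] yaw 0
[(np.float64(394.7), np.float64(338.8), np.float64(1800.0)), (np.float64(401.9), np.float64(234.7), np.float64(2557.0)), (np.float64(281.9), np.float64(234.7), np.float64(2551.0)), (np.float64(588.1), np.float64(162.9), np.float64(262.0)), (np.float64(507.5), np.float64(162.8), np.float64(250.5))]
3 rings
dark [517.494 342.864   0.997] [ 0.5  1.3  0.3 -0.5 -0.7 -0.4]
```

Call:
send_rows --moves '[{"gripper": 0,"dp": [0,8,0],"yaw": 0},{"gripper": 0,"dp": [0,16,0],"yaw": 0},{"gripper": 0,"dp": [0,22,0],"yaw": 0},{"gripper": 0,"dp": [0,26,0],"yaw": 0},{"gripper": 0,"dp": [0,27,0],"yaw": 0},{"gripper": 0,"dp": [0,27,0],"yaw": 0}]'

```text
clock: 26.3
tool_pos: [519.7, 362.6, -10.1]
tcp_rot: [-0.0, 0.283, 0.959, 0.0]
ft_force: [0.3, -0.1, 0.7]
gripper_width: -0.005
grasp_force: 0.0
```

```bash
python3 f.py; python3 cap.py w12;  python3 rings.py w12 dark 532 365 0.996 19
```

```text
tray xy [-12.7  32.6] z -10.1 dphi -0.0 Ftray [ 0.1 -0.3] 0.7 w -0.005 t 26.3
cam at [456.1 404.5 154.4] fwd [ 0.25 -0.16 -0.95] 379.91889288598236
clock 26.35 pos [519.7 362.5 -10.1] phi 2.567 j6 -0.51 F [-0.3 -0.7 -0.1] | dp [  -2.1   -6.4 -114.1] yaw 0
[(np.float64(385.3), np.float64(338.8), np.float64(893.0)), (np.float64(392.5), np.float64(234.7), np.float64(1256.0)), (np.float64(278.8), np.float64(234.8), np.float64(2559.0)), (np.float64(509.9), np.float64(162.5), np.float64(248.0)), (np.float64(429.2), np.float64(162.6), np.float64(236.5))]
3 rings
dark [529.964 362.111   0.979] [ 1.8  2.   2.9  0.4 -4.5 -1.6]
```

Call:
send_rows --moves '[{"gripper": 0,"dp": [0,2,0],"yaw": 0},{"gripper": 0,"dp": [0,4,0],"yaw": 0},{"gripper": 0,"dp": [0,4,0],"yaw": 0}]'

```text
clock: 26.72
tool_pos: [522.0, 366.0, -10.0]
tcp_rot: [0.0, 0.283, 0.959, 0.0]
ft_force: [0.5, 0.5, -0.3]
gripper_width: 0.003
grasp_force: 0.0
```

```bash
python3 f.py
```

```text
tray xy [-8.5 32.6] z -10.0 dphi 0.0 Ftray [ 0.7 -0.1] -0.3 w 0.003 t 26.73
```

Call:
send_rows --moves '[{"gripper": 0,"dp": [0,1,0],"yaw": 0},{"gripper": 0,"dp": [0,2,0],"yaw": 0},{"gripper": 0,"dp": [0,2,0],"yaw": 0}]'

```text
clock: 27.1
tool_pos: [523.0, 367.7, -10.0]
tcp_rot: [0.0, 0.283, 0.959, 0.0]
ft_force: [0.8, 0.3, 0.2]
gripper_width: 0.002
grasp_force: 0.0
```

```bash
python3 f.py
```

```text
tray xy [-6.6 32.6] z -10.0 dphi 0.0 Ftray [ 0.7 -0.6] 0.2 w 0.002 t 27.1
```

Call:
send_rows --moves '[{"gripper": 0,"dp": [0,1,0],"yaw": 0},{"gripper": 0,"dp": [0,2,0],"yaw": 0},{"gripper": 0,"dp": [0,2,0],"yaw": 0}]'

```text
clock: 27.48
tool_pos: [523.5, 368.4, -10.1]
tcp_rot: [-0.001, 0.283, 0.959, -0.001]
ft_force: [-5.5, -8.4, 5.4]
gripper_width: 0.001
grasp_force: 5.5
```

```bash
python3 f.py;python3 cap.py w13;  python3 rings.py w13 dark 537 372 0.996 19
```

```text
tray xy [-5.8 32.6] z -10.1 dphi 0.0 Ftray [-10.1  -0. ] 5.4 w 0.001 t 27.48
cam at [460.1 410.6 154.4] fwd [ 0.25 -0.16 -0.95] 379.91889288598236
clock 27.52 pos [523.5 368.4 -10.1] phi 2.567 j6 -0.5 F [-6.1 -9.7  6.5] | dp [  -2.1  -13.6 -114.1] yaw 0
[(np.float64(277.4), np.float64(234.8), np.float64(2545.5)), (np.float64(489.1), np.float64(162.5), np.float64(247.5)), (np.float64(408.3), np.float64(162.5), np.float64(234.5))]
1 rings
dark [535.093 369.949   1.007] [0. 0.]
```

Run:
```python
from rings import *
from f import tr
P['w13']=pickle.load(open('w13.pkl','rb'));P['w11']=pickle.load(open('w11.pkl','rb'))
print(tr(ray('w13',(277.4,234.8),19)),tr(ray('w11',(281.9,234.7),19)))
```

```text
tray xy [-5.8 32.6] z -10.1 dphi -0.0 Ftray [-11.5  -0.2] 6.5 w 0.002 t 27.52
[-21.151  68.471] [-52.754  68.579]
```

The dark plaque is home: back wall felt at 10 N, and its foot ring is at (-21.2, 68.5) in the tray against an ideal (-21.5, 68.75). Now the light one.

Call:
send_rows --moves '[{"gripper": 0,"dp": [0,-3,0],"yaw": 0},{"gripper": 0,"dp": [0,-8,-10],"yaw": 0},{"gripper": 0,"dp": [0,-8,-60],"yaw": 0},{"gripper": 0,"dp": [0,-8,-110],"yaw": 0},{"gripper": 30,"dp": [0,-8,-150],"yaw": 0},{"gripper": 70,"dp": [0,-8,-170],"yaw": 0}]'

```text
clock: 28.28
tool_pos: [520.2, 362.8, 163.5]
tcp_rot: [0.001, 0.283, 0.959, 0.001]
ft_force: [-0.2, 0.5, -0.7]
gripper_width: 0.423
grasp_force: 0.0
```

```bash
python3 f.py; python3 g.py 609.5 27.6 160 3.012; python3 cap.py w14;python3 - <<'E'
from rings import *
P['w14']=pickle.load(open('w14.pkl','rb'))
T=(554,355.5,.996);print(proj('w14',w(T,[(-21.5,68.75,19),(23.5,68.75,19),(23.5,23.75,19),(23.5,-21.25,19)])).round(1),np.round(blobs('w14','dark'),1))
E
```

```text
tray xy [-12.3  32.3] z 163.5 dphi 0.0 Ftray [0.3 0.4] -0.7 w 0.423 t 28.27
clock 28.27 pos [520.2 362.8 163.5] phi 2.567 j6 -0.51 F [-0.2  0.5 -0.7] | dp [-257.2 -232.8    3.1] yaw -0.445
cam at [456.  404.4 327.9] fwd [ 0.26 -0.16 -0.95] 379.91889288598236
clock 28.32 pos [520.6 363.  165.4] phi 2.567 j6 -0.51 F [-0.8 -0.5  2.7] | dp [-1.4 -7.7 61.3] yaw 0
[[307.7 172.5]
 [363.4 172.4]
 [361.6 226.2]
 [360.  275.6]] []
```

Call:
send_rows --moves '[{"gripper": 70,"dp": [-35,-32,0],"yaw": 0},{"gripper": 70,"dp": [-75,-68,0],"yaw": -0.1},{"gripper": 70,"dp": [-118,-107,0],"yaw": -0.2},{"gripper": 70,"dp": [-160,-145,0],"yaw": -0.3},{"gripper": 70,"dp": [-200,-181,0],"yaw": -0.4},{"gripper": 70,"dp": [-235,-213,0],"yaw": -0.445},{"gripper": 70,"dp": [-257,-233,0],"yaw": -0.445},{"gripper": 70,"dp": [-257,-233,0],"yaw": -0.445},{"gripper": 70,"dp": [-257,-233,0],"yaw": -0.445}]'

```text
clock: 29.45
tool_pos: [608.5, 27.7, 159.9]
tcp_rot: [-0.0, 0.065, 0.998, 0.0]
ft_force: [-0.1, 0.5, 0.2]
gripper_width: 0.698
grasp_force: 0.0
```

```bash
python3 cap.py w15; python3 rings.py w15 light 612 50 1.441 15; python3 g.py 609.5 27.6 -18 3.012
```

```text
cam at [533.2  37.9 324.4] fwd [ 0.3  -0.04 -0.95] 379.91889288598236
clock 29.5 pos [608.5  28.1 160. ] phi 3.012 j6 -1.52 F [-0.2 -0.1 -0.8] | dp [131.9 313.5  56.1] yaw 0
[(np.float64(370.6), np.float64(267.8), np.float64(418.5)), (np.float64(319.2), np.float64(267.7), np.float64(426.0)), (np.float64(319.3), np.float64(217.6), np.float64(474.0)), (np.float64(319.9), np.float64(163.3), np.float64(519.0))]
4 rings
light [612.723  49.323   1.435] [-0.1  0.   0.1 -0.  -0.1 -0.1  0.1  0.2]
clock 29.5 pos [608.5  28.1 160. ] phi 3.012 j6 -1.52 F [-0.2 -0.1 -0.8] | dp [ -1.1  -0.4 178. ] yaw 0.0
```

Call:
send_rows --moves '[{"gripper": 70,"dp": [-1.3,-0.9,50],"yaw": 0.006},{"gripper": 70,"dp": [-1.3,-0.9,105],"yaw": 0.006},{"gripper": 70,"dp": [-1.3,-0.9,150],"yaw": 0.006},{"gripper": 70,"dp": [-1.3,-0.9,171],"yaw": 0.006},{"gripper": 70,"dp": [-1.3,-0.9,176.5],"yaw": 0.006},{"gripper": 60,"dp": [-1.3,-0.9,177.5],"yaw": 0.006},{"gripper": 50,"dp": [-1.3,-0.9,177.5],"yaw": 0.006},{"gripper": 40,"dp": [-1.3,-0.9,177.5],"yaw": 0.006},{"gripper": 40,"dp": [-1.3,-0.9,177.5],"yaw": 0.006}]'

```text
clock: 30.62
tool_pos: [610.6, 26.5, -16.1]
tcp_rot: [0.001, 0.068, 0.998, 0.0]
ft_force: [-1.3, 2.3, 5.4]
gripper_width: 0.501
grasp_force: 60.3
```

Call:
send_rows --moves '[{"gripper": 40,"dp": [0,0,-15],"yaw": 0},{"gripper": 40,"dp": [0,0,-50],"yaw": 0},{"gripper": 40,"dp": [0,0,-80],"yaw": 0},{"gripper": 40,"dp": [0,0,-90],"yaw": 0},{"gripper": 40,"dp": [0,0,-90],"yaw": 0}]'

```text
clock: 31.25
tool_pos: [610.1, 26.2, 72.9]
tcp_rot: [0.001, 0.068, 0.998, 0.0]
ft_force: [0.4, -1.0, -2.2]
gripper_width: 0.498
grasp_force: 61.7
```

```bash
python3 cap.py w16;  python3 pnp.py w16 light 612.7 49.3 1.435 106; python3 g.py 509 244.7 72 2.567
```

```text
cam at [534.7  36.8 237.3] fwd [ 0.3  -0.04 -0.95] 379.91889288598236
clock 31.3 pos [609.6  26.2  71.9] phi 3.006 j6 -1.52 F [-0.8 -0.1 -2.3] | dp [135.4 314.4 -32. ] yaw 0
x y ztop yaw tiltY tiltX [627.502  24.332  66.291  -0.134   0.934  -1.569] [ -0.    7.    0.  -11.1  -0.    6.7   0.   -3.2]
clock 31.3 pos [609.6  26.2  71.9] phi 3.006 j6 -1.52 F [-0.8 -0.1 -2.3] | dp [129.3 202.9  -0. ] yaw 0.439
```

Call:
send_rows --moves '[{"gripper": 40,"dp": [20,30,0],"yaw": 0.05},{"gripper": 40,"dp": [50,75,0],"yaw": 0.15},{"gripper": 40,"dp": [80,125,0],"yaw": 0.27},{"gripper": 40,"dp": [108,170,0],"yaw": 0.37},{"gripper": 40,"dp": [125,196,0],"yaw": 0.42},{"gripper": 40,"dp": [129.3,203,0],"yaw": 0.439},{"gripper": 40,"dp": [129.3,203,30],"yaw": 0.439},{"gripper": 40,"dp": [129.3,203,55],"yaw": 0.439},{"gripper": 40,"dp": [129.3,203,73],"yaw": 0.439},{"gripper": 40,"dp": [129.3,203,73],"yaw": 0.439}]'

```text
clock: 32.55
tool_pos: [508.7, 244.1, -2.0]
tcp_rot: [-0.001, 0.284, 0.959, -0.001]
ft_force: [-0.3, 0.3, -1.7]
gripper_width: 0.503
grasp_force: 61.7
```

```bash
python3 f.py; python3 cap.py w17
python3 - <<'E'
from rings import *
P['w17']=pickle.load(open('w17.pkl','rb'))
print(np.round(blobs('w17','light'),1));T=(554,355.5,.996)
print(proj('w17',w(T,[(-95+a,-22.5+b,29) for a,b in L])).round(1))
E
python3 pnp.py w17 light 521 263.6 .996 29
```

```text
tray xy [-118.1  -22.5] z -2.0 dphi -0.0 Ftray [0.1 0.4] -1.7 w 0.503 t 32.55
cam at [445.5 286.2 162.6] fwd [ 0.25 -0.16 -0.95] 379.91889288598236
clock 32.6 pos [509.3 244.5  -0.8] phi 2.566 j6 -0.68 F [-0.2  0.1 -1.2] | dp [  53.5   98.2 -104.8] yaw 0
[[ 320.9  412.2 1589.5]
 [ 320.8  319.8 2063. ]
 [ 320.9  209.  2730.5]]
[[320.4 416. ]
 [320.3 323.1]
 [320.2 211.8]
 [424.9 416.1]]
x y ztop yaw tiltY tiltX [523.513 235.442  -8.602  -0.576   0.937  -1.572] [ -0.    7.1   0.  -11.1  -0.    6.7   0.   -3.3]
```

Run:
```python
from rings import *
from f import tr
P['w17']=pickle.load(open('w17.pkl','rb'))
uv=[(320.9,412.2),(320.8,319.8),(320.9,209.)]
for z in (28.5,29.5,30.5,31.5):
    p,res=fit([('w17',u,(*l,z)) for u,l in zip(uv,L)],(521,263,.996));print(z,tr(p),p[2],res)
```

```text
tray xy [-117.5  -22.9] z -0.8 dphi -0.0 Ftray [-0.1  0.2] -1.2 w 0.506 t 32.6
28.5 [-94.786 -21.363] 0.9956615603374025 [-0.   0.8  0.1  0.  -0.  -0.6]
29.5 [-94.785 -20.885] 0.9956574897751351 [-0.   1.6  0.1  0.2 -0.  -1.3]
30.5 [-94.784 -20.408] 0.9956533596148054 [-0.   2.4  0.1  0.4 -0.  -2. ]
31.5 [-94.783 -19.931] 0.995649172806883 [-0.   3.2  0.1  0.6 -0.  -2.7]
```

Call:
send_rows --moves '[{"gripper": 40,"dp": [-1,0,5],"yaw": 0},{"gripper": 40,"dp": [-1,0,9.5],"yaw": 0},{"gripper": 40,"dp": [-1,0,9.5],"yaw": 0}]'

```text
clock: 32.98
tool_pos: [510.0, 244.3, -10.2]
tcp_rot: [-0.0, 0.283, 0.959, -0.0]
ft_force: [-0.0, -0.2, -1.5]
gripper_width: 0.501
grasp_force: 61.7
```

```bash
python3 f.py
```

```text
tray xy [-117.3  -23.6] z -10.2 dphi 0.0 Ftray [-0.2 -0.1] -1.5 w 0.501 t 32.98
```

Call:
send_rows --moves '[{"gripper": 40,"dp": [0,0,1],"yaw": 0},{"gripper": 40,"dp": [0,0,1.5],"yaw": 0},{"gripper": 40,"dp": [0,0,1.5],"yaw": 0}]'

```text
clock: 33.35
tool_pos: [510.1, 244.3, -11.5]
tcp_rot: [0.0, 0.283, 0.959, 0.0]
ft_force: [-0.6, 0.7, -2.2]
gripper_width: 0.498
grasp_force: 61.7
```

```bash
python3 f.py; python3 cap.py w18
python3 - <<'E'
from rings import *
from f import tr
P['w18']=pickle.load(open('w18.pkl','rb'))
b=sorted(blobs('w18','light'),key=lambda q:-q[1])[:3];print(np.round(b,1))
for z in (18.5,19,20,21):
    p,res=fit([('w18',u[:2],(*l,z)) for u,l in zip(b,L)],(521,263,.996));print(z,tr(p),p[2],res)
E
```

```text
tray xy [-117.1  -23.6] z -11.5 dphi -0.0 Ftray [0.3 0.9] -2.2 w 0.498 t 33.35
cam at [446.5 286.2 153. ] fwd [ 0.25 -0.16 -0.95] 379.91889288598236
clock 33.4 pos [510.1 244.3 -11.5] phi 2.567 j6 -0.69 F [ 0.8  0.1 -2.6] | dp [  54.1   98.  -115.5] yaw 0
tray xy [-117.2  -23.6] z -11.5 dphi 0.0 Ftray [ 0.5 -0.6] -2.6 w 0.504 t 33.4
[[ 320.7  412.2 1589. ]
 [ 320.8  319.8 2065. ]
 [ 320.8  209.  2727.5]]
18.5 [-93.945 -22.691] 0.9955968704615337 [-0.   0.3  0.  -0.1 -0.  -0.2]
19 [-93.945 -22.45 ] 0.9955987065962612 [-0.   0.7  0.   0.  -0.  -0.5]
20 [-93.946 -21.97 ] 0.9956024163286158 [-0.   1.5  0.   0.2 -0.  -1.2]
21 [-93.947 -21.491] 0.9956061754452821 [-0.   2.3  0.   0.4 -0.  -1.9]
```

Call:
send_rows --moves '[{"gripper": 40,"dp": [0,10,0.5],"yaw": 0},{"gripper": 40,"dp": [0,20,0.5],"yaw": 0},{"gripper": 40,"dp": [0,32,0.5],"yaw": 0},{"gripper": 40,"dp": [0,40,0.5],"yaw": 0},{"gripper": 40,"dp": [0,40,0.5],"yaw": 0}]'

```text
clock: 34.02
tool_pos: [532.3, 278.5, -12.1]
tcp_rot: [0.0, 0.283, 0.959, 0.0]
ft_force: [0.2, 1.8, 1.3]
gripper_width: 0.499
grasp_force: 62.0
```

```bash
python3 f.py
```

```text
tray xy [-76.4 -23.6] z -12.1 dphi 0.001 Ftray [1.6 0.8] 1.3 w 0.499 t 34.02
```

Call:
send_rows --moves '[{"gripper": 40,"dp": [0,5,0],"yaw": 0},{"gripper": 40,"dp": [0,10,0],"yaw": 0},{"gripper": 40,"dp": [0,14,0],"yaw": 0},{"gripper": 40,"dp": [0,14,0],"yaw": 0}]'

```text
clock: 34.52
tool_pos: [539.7, 289.9, -12.0]
tcp_rot: [0.0, 0.283, 0.959, 0.0]
ft_force: [0.7, 0.6, -1.1]
gripper_width: 0.501
grasp_force: 61.9
```

```bash
python3 f.py
```

```text
tray xy [-62.8 -23.7] z -12.0 dphi 0.0 Ftray [ 0.9 -0.3] -1.1 w 0.501 t 34.52
```

Call:
send_rows --moves '[{"gripper": 40,"dp": [0,5,0],"yaw": 0},{"gripper": 40,"dp": [0,10,0],"yaw": 0},{"gripper": 40,"dp": [0,15,0],"yaw": 0},{"gripper": 40,"dp": [0,15,0],"yaw": 0}]'

```text
clock: 35.02
tool_pos: [547.9, 302.7, -12.0]
tcp_rot: [0.0, 0.283, 0.959, 0.0]
ft_force: [1.4, 0.5, -0.4]
gripper_width: 0.503
grasp_force: 62.0
```

```bash
python3 f.py
```

```text
tray xy [-47.6 -23.6] z -12.0 dphi 0.0 Ftray [ 1.2 -0.9] -0.4 w 0.503 t 35.02
```

Call:
send_rows --moves '[{"gripper": 55,"dp": [0,0,0],"yaw": 0},{"gripper": 60,"dp": [0,0,0],"yaw": 0},{"gripper": 60,"dp": [0,0,0],"yaw": 0},{"gripper": 60,"dp": [0,0,-20],"yaw": 0},{"gripper": 60,"dp": [0,0,-60],"yaw": 0},{"gripper": 0,"dp": [-8,-46,-60],"yaw": 0},{"gripper": 0,"dp": [-8,-46,-60],"yaw": 0},{"gripper": 0,"dp": [-8,-46,-60],"yaw": 0}]'

```text
clock: 36.02
tool_pos: [529.9, 259.5, 49.2]
tcp_rot: [0.001, 0.284, 0.959, 0.001]
ft_force: [0.6, 0.0, -0.7]
gripper_width: 0.004
grasp_force: 0.0
```

```bash
python3 f.py; python3 cap.py w19
python3 - <<'E'
from rings import *
from f import tr
P['w19']=pickle.load(open('w19.pkl','rb'))
b=blobs('w19','light');print(np.round(b,1));T=(554,355.5,.996)
print(proj('w19',w(T,[(-25+a,-22.3+c,19) for a,c in L])).round(1))
for q in b: print(tr(ray('w19',q[:2],19)))
E
```

```text
tray xy [-93.7 -31.9] z 49.2 dphi -0.0 Ftray [ 0.3 -0.5] -0.7 w 0.004 t 36.02
cam at [466.  301.3 213.6] fwd [ 0.25 -0.16 -0.95] 379.91889288598236
clock 36.08 pos [529.8 259.7  48.8] phi 2.567 j6 -0.67 F [ 0.7 -0.7 -0.6] | dp [ 62.2  74.4 -55.2] yaw 0
tray xy [-93.5 -31.8] z 48.8 dphi -0.0 Ftray [-0.2 -1. ] -0.6 w 0.001 t 36.08
[[ 477.4  323.2  960. ]
 [ 399.7  323.3  957. ]
 [ 404.9  250.  1118.5]
 [ 410.7  166.2 1392.5]]
[[399.5 323.7]
 [404.6 249.9]
 [410.5 165.7]
 [477.4 323.6]]
[ -2.542 -67.073]
[-47.369 -67.073]
[-47.337 -22.345]
[-47.373  22.454]
```

Call:
send_rows --moves '[{"gripper": 0,"dp": [-1.5,0,30],"yaw": 0},{"gripper": 0,"dp": [-1.5,0,58],"yaw": 0},{"gripper": 0,"dp": [-1.5,0,58],"yaw": 0},{"gripper": 0,"dp": [-1.5,8,58],"yaw": 0},{"gripper": 0,"dp": [-1.5,16,58],"yaw": 0},{"gripper": 0,"dp": [-1.5,24,58],"yaw": 0},{"gripper": 0,"dp": [-1.5,30,58],"yaw": 0},{"gripper": 0,"dp": [-1.5,30,58],"yaw": 0}]'

```text
clock: 37.08
tool_pos: [547.2, 284.1, -10.0]
tcp_rot: [0.0, 0.283, 0.959, 0.0]
ft_force: [0.5, -0.8, 0.4]
gripper_width: -0.003
grasp_force: 0.0
```

```bash
python3 f.py
```

```text
tray xy [-63.7 -33.1] z -10.0 dphi 0.0 Ftray [-0.4 -0.8] 0.4 w -0.003 t 37.08
```

Call:
send_rows --moves '[{"gripper": 0,"dp": [0,3,0],"yaw": 0},{"gripper": 0,"dp": [0,6,0],"yaw": 0},{"gripper": 0,"dp": [0,9,0],"yaw": 0},{"gripper": 0,"dp": [0,9,0],"yaw": 0}]'

```text
clock: 37.58
tool_pos: [552.0, 291.4, -10.0]
tcp_rot: [0.0, 0.283, 0.959, 0.0]
ft_force: [0.2, 0.3, 0.8]
gripper_width: 0.001
grasp_force: 0.0
```

```bash
python3 f.py
```

```text
tray xy [-54.9 -33.1] z -10.0 dphi 0.0 Ftray [ 0.4 -0. ] 0.8 w 0.001 t 37.58
```

Call:
send_rows --moves '[{"gripper": 0,"dp": [0,1.5,0],"yaw": 0},{"gripper": 0,"dp": [0,3,0],"yaw": 0},{"gripper": 0,"dp": [0,3.5,0],"yaw": 0},{"gripper": 0,"dp": [0,3.5,0],"yaw": 0}]'

```text
clock: 38.08
tool_pos: [553.7, 294.2, -10.0]
tcp_rot: [0.0, 0.283, 0.959, 0.0]
ft_force: [-0.9, -0.3, -0.5]
gripper_width: 0.001
grasp_force: 0.1
```

```bash
python3 f.py
```

```text
tray xy [-51.6 -33.1] z -10.0 dphi 0.0 Ftray [-0.7  0.6] -0.5 w 0.001 t 38.08
```

Call:
send_rows --moves '[{"gripper": 0,"dp": [0,1,0],"yaw": 0},{"gripper": 0,"dp": [0,1.5,0],"yaw": 0},{"gripper": 0,"dp": [0,1.5,0],"yaw": 0}]'

```text
clock: 38.45
tool_pos: [554.2, 294.9, -10.1]
tcp_rot: [-0.0, 0.283, 0.959, -0.001]
ft_force: [-4.0, -5.7, 3.6]
gripper_width: 0.0
grasp_force: 3.6
```

```bash
python3 f.py
```

```text
tray xy [-50.8 -33.1] z -10.1 dphi 0.0 Ftray [-6.9  0.2] 3.6 w 0.0 t 38.45
```

Call:
send_rows --moves '[{"gripper": 0,"dp": [0,0.7,0],"yaw": 0},{"gripper": 0,"dp": [0,0.7,0],"yaw": 0},{"gripper": 0,"dp": [0,-8,0],"yaw": 0},{"gripper": 0,"dp": [0,-12,-30],"yaw": 0},{"gripper": 0,"dp": [0,-12,-85],"yaw": 0},{"gripper": 0,"dp": [10,-20,-140],"yaw": 0},{"gripper": 0,"dp": [20,-20,-190],"yaw": 0},{"gripper": 0,"dp": [20,-20,-190],"yaw": 0},{"gripper": 0,"dp": [20,-20,-190],"yaw": 0}]'

```text
clock: 39.58
tool_pos: [526.7, 289.3, 179.4]
tcp_rot: [-0.0, 0.283, 0.959, 0.0]
ft_force: [0.5, -0.6, -0.9]
gripper_width: 0.002
grasp_force: 0.0
```

```bash
python3 f.py; python3 cap.py w20
python3 - <<'E'
from rings import *
from f import tr
P['w20']=pickle.load(open('w20.pkl','rb'));T=(554,355.5,.996)
for q in blobs('w20','light')+blobs('w20','dark'): print(np.round(q,1),tr(ray('w20',q[:2],19)).round(2))
uv=proj('w20',w(T,[(0,0,4)]))[0];print(uv)
im=cv2.imread('pics/w20.png');x,y=int(max(100,min(540,uv[0]))),int(max(90,min(390,uv[1])))
from rig import r
k=cv2.cvtColor(r.capture('side'),cv2.COLOR_RGB2BGR)
c=np.hstack([cv2.resize(im[y-90:y+90,x-100:x+100],(480,432),interpolation=cv2.INTER_CUBIC),cv2.resize(k[130:330,220:370],(320,432),interpolation=cv2.INTER_CUBIC)])
cv2.imwrite('pics/c20.png',cv2.convertScaleAbs(c,alpha=1.4,beta=15))
E
```

```text
tray xy [-70.4 -13.1] z 179.4 dphi 0.0 Ftray [-0.2 -0.8] -0.9 w 0.002 t 39.58
cam at [463.1 331.2 343.9] fwd [ 0.25 -0.16 -0.95] 379.91889288598236
clock 39.62 pos [526.5 289.2 178.7] phi 2.567 j6 -0.62 F [-0.9  0.8 -1.7] | dp [43.4 51.5 74.7] yaw 0
tray xy [-70.6 -13. ] z 178.7 dphi -0.0 Ftray [0.2 1.1] -1.7 w 0.0 t 39.62
[373.6 269.7 369. ] [-21.01 -67.1 ]
[375.5 222.5 425.5] [-21.15 -22.28]
[377.8 171.3 475.5] [-21.2   22.55]
[397.717 194.408]
```

View pics/c20.png

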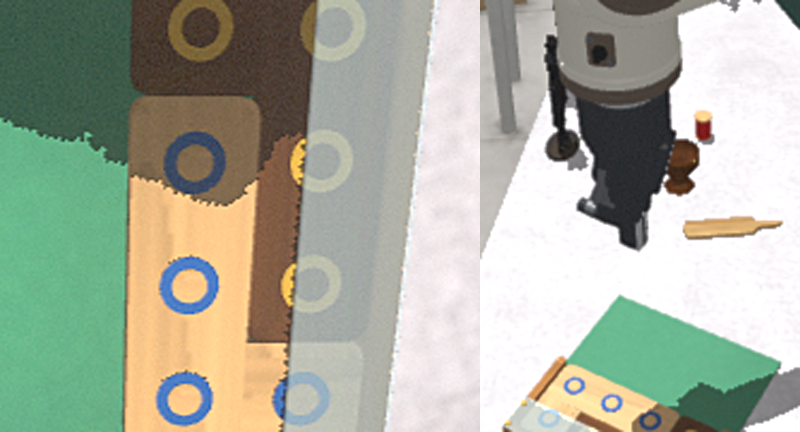

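The final view shows both plaques interlocked and flush under the cover, rings up. The light rings are in line at x≈-21.1 and y≈-22.3 in the tray frame. The figure stands at (562,145), and the spool (704,125) is in its place.

```bash
python3 -c "
from rig import r
print(r.hand_in())"
```

```text
the job is handed in; nothing more can be done
None
```

I handed the job in at about 40 s of the 72 s allowed. By my own checks, both plaques are home and interlocked, ring side up, and the figure stands upright on the table. The stool and spool were not touched. The hand-in returned no verdict.

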